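# Load a latch unit into the drawer tester and close the drawer

## Robot

A 6-joint arm with a two-finger parallel gripper is mounted at the origin on a cart in front of the work surface, level with it; the furniture and walls round the work are solid. World frame = base frame: x ahead of the robot, y to its left, z up, the work surface at z = 0. Lengths are in mm, angles in rad, forces in N, time in s.
With the tool pointing down it reaches from about 350 to 775 mm from the base axis. Payload 7.3 kg.
Tool frame: the origin (TCP) lies at the very end of the fingers, on their centre line; the grasp point (between the pads) lies 19 mm behind it; x points along the fingers, y is the direction in which the jaws open and shut, and the axes are right-handed (so a half turn about x gives the same grasp; the last joint's range is limited). The gripper opens to 92 mm and grips with 3 to 60 N. Pads are 19 mm wide; open, the fingers measure 130 mm over their backs; the gripper's body (75 mm by 190 mm) begins 47 mm behind the grasp point.
Start: joints at [-1.309, 0.342, 1.524, -0, 1.275, -0.146], TCP at [208.234, -481.958, 226.741] pointing down, gripper open.
Joint ranges: [-2.53, 2.53], [-0.77, 2.02], [0.04, 2.7], [-1, 4.14], [0.28, 2.66], [-3.11, 3.11]. Speed limits (rad/s): [2.57, 2.57, 3.14, 3.14, 3.14, 3.14].

## Interface

Orientations are given as [roll, pitch, yaw] about the fixed x, y, z axes, in that order (R = Rz(yaw) Ry(pitch) Rx(roll)).
In Python, from plant import bot gives the robot as it stands.
- The arm moves only by the tool step_arm, never from a script. Its argument "targets" is a list that holds one entry, the list of rows, each a list of 4 numbers: the shift along the tool's x, y, z in m, then the turn about the tool's x in degrees. A call has exactly 5 rows; each row is the pose to reach, as a shift and turn from the pose measured when the call began, along the tool's axes at that moment; what a row does not reach only later rows make up. A row lasts 1/12 s, in which the tool goes at most 41.7 mm and 7.16 degrees, less where a joint would pass 70% of its speed; a pose out of reach is approached as far as the arm can. A call with a gripper value outside its range is refused whole. "jaw" is the closure, from 0 (fully open) to 1 (shut), set as the call begins (left out, the last holds). The fingers move at their own pace and stop on an object; the grip force is fixed at half the most. Time passes only in rows, so rows that repeat a pose let the fingers close, or fill a call up. It gives the time, the measured TCP pose, the force and the opening at its end, in the units of the state.
- bot.get_obs(): the state, without advancing time (a new reading comes with each control period).
- bot.capture(name): name is "scene" or "top" or "wrist"; returns a dict with "color" (384x512x3 uint8, red, green, blue), "depth" (384x512 float32, mm along the optical axis (not along the pixel's ray), 0 where there is no reading), "fov_y" (degrees; the focal length in pixels is half the picture's height over the tangent of half this angle, whatever the lens; pixels are square), "cx", "cy" (the principal point, pixels), "dist_coeffs" ([k1, k2, p1, p2, k3] as OpenCV has them; the pictures are not rectified), "rvec" (rotation vector, rad) and "tvec" (3), from world to camera coordinates, as OpenCV has them. Camera axes: x right, y down, z forward; pixel columns grow to the right and rows downward; lengths in mm; the calibration is good to about 2 mm. A picture is of the moment at which its call begins.
- bot.close_job(): hands the job in, once; it reports no verdict.
The state is a dict: "time": time; "joint_positions": joint angles; "dq": joint speeds; "tau": joint torques, N m; "tool_pos": TCP position; "tcp_rot": TCP orientation; "contact_force": force on the tool from outside, world axes, zero at the start; "moment": the same for the moment, N m; "grip_width": finger opening in mm.
Only numpy, scipy, OpenCV 4.12 (cv2) and the standard library are available. Lean on these libraries where they do the work, as an engineer would, in place of code of your own. Each camera call takes 0.05 s, during which the arm holds its last target. There are 200 camera calls.

## Task

Set the latch unit whose lever still stands up into the pin nest of the tester's open drawer, facing the same way as the drawer front, swing its lever down flat so that it passes under the lintel, and push the drawer fully home until it seats at its detent. Push gently, without forcing the tester, and leave the other two latch units where they stand.

Things in the scene. Friction and masses are not known exactly. Their poses are not given: they have to be found in the camera images.
- latch_unit_1: Latch unit to load: white moulded housing, pale green pad on its front, flip lever on top, 0.13 to 0.27 kg; the only one of three whose lever stands up. Origin on its underside; x points to its back, z up, y = z cross x. Base plate (mm) x -34..18, y -38..46, z 0..4; lever hinge along y at x 2, z 54.
- unit_grip (a point): Point midway between the unit's two upright side plates, x 2, y 4, z 37 mm of the unit, same axes. The plates' outer faces are 66 mm apart (unit y -29 and 37), z 4..52, x -28..17 at the foot and about -5..14 at the top: the place to grip the unit, closing along its y. The base plate stands out 9 mm beyond them at each end.
- latch_unit_1_lever (a joint): Hinge of the unit's lever (rad): 0 = flat towards the unit's back, its top 58 mm above the unit's underside; 0.85 to 1.15 at the start = standing up, leaning back, tip up to 85 mm high. Lever 15 mm wide (unit y -4..11), 32 mm long from the hinge; stays where it is left; 2 to 4 N pressed straight down on its tip closes it, while a push backwards tips the light unit over.
- lever_tip (a point): Middle of the end of that lever, 31 mm from its hinge; axes are those of the unit turned with the lever, so x points from hinge to tip.
- latch_unit_2: A finished latch unit of the same shape and axes, lever down. To be left alone.
- latch_unit_3: The other finished latch unit, same shape and axes, lever down. To be left alone.
- tester: Bench tester: grey painted box with a drawer and an overhanging aluminium head, 232 x 212 x 277 mm, fixed to the bench. Origin on the bench 105 mm behind the chamber mouth and midway across; the chamber is 190 mm deep, 200 mm wide; x points to its back, the way the drawer goes in, z up, y = z cross x.
- lintel (a point): Middle of the lower edge of the chamber mouth's lintel, 91 mm above the bench, 10 mm behind the face of the shut drawer. A loaded unit passes 9 mm below it with its lever down; with the lever up it is stopped by it.
- head_edge (a point): Middle of the lower front edge of the head, 205 mm above the bench, tester axes. The head is 212 mm wide, 72 mm high and its edge stands 32 mm further out than the face of the shut drawer, so an upright gripper cannot follow the drawer home; fingers pointing forward and down, tilted 28 to 50 degrees from vertical, can.
- tester_drawer (a joint): Drawer slide (m): 0 = fully home; 0.160 to 0.178 at the start; grows as it comes out along the tester's -x. About 2 N friction. A sprung roller catch resists from about 0.011 on with up to about 10 N; its crest is at 0.0045. Past that it draws the drawer to the stop at 0 and holds it; let go before it, the drawer is pushed back out to about 0.011 or more.
- drawer_front (a point): Centre of the drawer's outer front face, 50 mm above the bench, tester axes (x points inward). The face is a flat aluminium plate 196 mm wide, 10 to 98 mm above the bench; a dark finger lip 90 mm wide stands out 11 mm from it at 90 to 95 mm height.
- nest (a point): Where the loaded unit's origin belongs: on the drawer's nest plate, 24 mm above the bench, 63 mm behind the drawer's face; the loaded unit has this point's axes (the tester's). Six steel locating pins, 8 mm diameter, 12 mm high, conical tips, leave its base plate 3 mm play each way: two in front, two behind, and one at each end, 24 mm in front of the origin.
There are look-alikes about, which are no part of the job. Leave any pink look-alike of the latch_unit_1 alone.

How it is judged:
By the outcome, as a careful person would: the job done as asked, in the order asked, and still so for the second after the job is handed in, with the robot touching nothing.
It also fails if it takes over 67 s, if anything falls off the work surface, if the arm or the gripper's body presses on something with over 40 N, if the wrist force passes 120 N, or if a joint passes its speed limit or range.

## Working session

There is one attempt and no reset: what is moved stays moved. The work goes in short steps, Python scripts to look and compute and a tool call to move; the robot and the scene stay as the last step left them, time stands still between calls to the robot, and variables do not carry over. Pictures are saved under pics/ and viewed, about 8 in all and at most 12, crops included, and the job is handed in when it is done.

Besides the shell and the picture viewer there is one more tool, called after ">>>" as name([rows], argument=value, ...), one row to a line, values as JSON. step_arm: Moves the arm, as the interface text tells. Its arguments: {"type":"object","properties":{"targets":{"type":"array","items":{"type":"array","items":{"type":"array","items":{"type":"number"}}}},"jaw":{"type":"number"}},"required":["targets"]}

```bash
ls; mkdir -p pics; cat > h.py <<'E'
import numpy as np, cv2, pickle
from scipy.spatial.transform import Rotation as R
from plant import bot
def cap(n):
    c=bot.capture(n); pickle.dump(c,open(f'/tmp/{n}.pkl','wb')); return c
def load(n): return pickle.load(open(f'/tmp/{n}.pkl','rb'))
def K(c):
    f=c['color'].shape[0]/2/np.tan(np.radians(c['fov_y'])/2)
    return np.array([[f,0,c['cx']],[0,f,c['cy']],[0,0,1.]])
def ray(c,uv):
    p=cv2.undistortPoints(np.array(uv,float).reshape(-1,1,2),K(c),np.array(c['dist_coeffs'],float)).reshape(-1,2)
    Rm=cv2.Rodrigues(np.array(c['rvec'],float))[0]; t=np.array(c['tvec'],float).ravel()
    d=np.c_[p,np.ones(len(p))]
    return -Rm.T@t, d@Rm   # origin, dirs (unit optical depth)
def onz(c,uv,z):
    o,d=ray(c,uv); return o+d*((z-o[2])/d[:,2])[:,None]
def cloud(c):
    h,w=c['depth'].shape; u,v=np.meshgrid(np.arange(w),np.arange(h))
    o,d=ray(c,np.c_[u.ravel(),v.ravel()]); P=o+d*c['depth'].reshape(-1,1)
    P[c['depth'].ravel()<=0]=np.nan
    return P.reshape(h,w,3)
def proj(c,X):
    return cv2.projectPoints(np.array(X,float).reshape(-1,1,3),np.array(c['rvec'],float),np.array(c['tvec'],float),K(c),np.array(c['dist_coeffs'],float))[0].reshape(-1,2)
def save(img,name,s=1):
    cv2.imwrite('pics/'+name,cv2.cvtColor(cv2.resize(img,None,fx=s,fy=s,interpolation=cv2.INTER_CUBIC),cv2.COLOR_RGB2BGR))
E
python3 - <<'E'
from h import *
print(bot.get_obs())
a=cap('scene');b=cap('top')
for c in(a,b):
    o,_=ray(c,[[0,0]]);print(o,c['fov_y'],c['dist_coeffs'],(c['depth']>0).mean())
save(np.hstack([a['color'],b['color']]),'p1.png',0.78)
save(a['color'],'p1s.png',1.5)
save(b['color'],'p1t.png',1.5)
E
```

```text
pics
{'time': 0.0, 'joint_positions': array([-1.30899514e+00,  3.42722868e-01,  1.52504354e+00,  1.57780158e-05,
        1.27538207e+00, -1.45993948e-01]), 'dq': array([ 3.16264241e-04, -5.33364855e-05,  1.06380131e-03, -5.79346798e-04,
        2.28609757e-04, -4.17068642e-05]), 'tau': array([ 8.06163916e-04, -4.31237125e+01, -2.44215292e+01,  7.19665736e-02,
        5.59730467e-02, -1.35952723e-04]), 'tool_pos': array([ 208.12725312, -481.53238996,  226.03562863]), 'tcp_rot': array([-1.72648731,  1.56924043,  1.82289588]), 'contact_force': array([-0.0736538 , -0.2256909 , -0.63767925]), 'moment': array([-0.02169821,  0.00926753, -0.03570551]), 'grip_width': 92.02985293530544}
[-100.8871185   456.89439228  685.88370538] 52.212468914005875 [-0.02419038  0.          0.          0.          0.        ] 0.715576171875
[261.28351593  82.32187664 972.71556912] 55.40755294792877 [0.00563015 0.         0.         0.         0.        ] 0.9959513346354166
```

View pics/p1s.png

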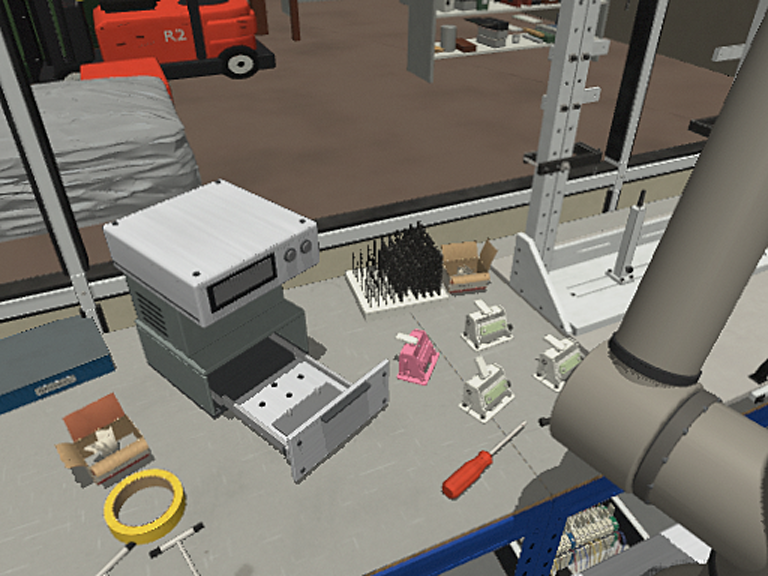

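View pics/p1t.png

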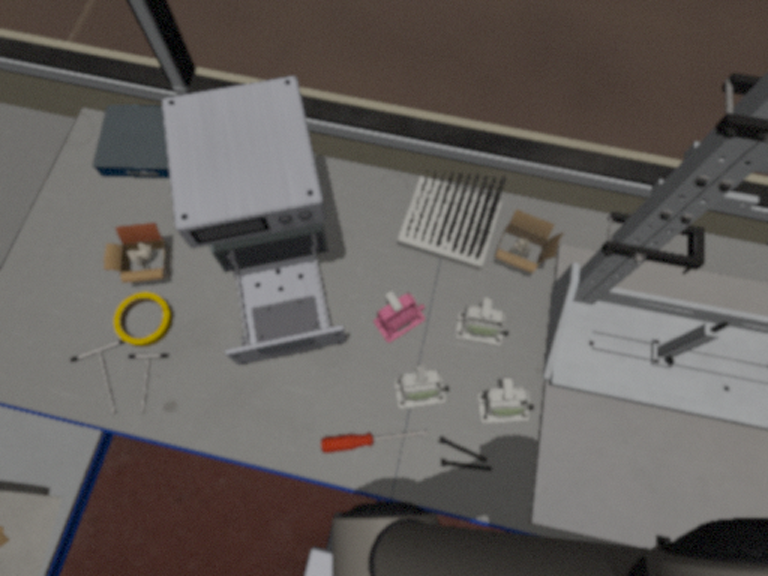

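Scene view (1.5x): white units A (486,325), B (486,390), C (560,360), and a pink look-alike at (417,357). Top view (1.5x): A (484,320), B (420,385), C (505,400), pink at (399,315). One enlarged crop of the three white units in both views should show which lever stands up. I'll measure lever heights at the same time.

```bash
python3 - <<'E'
from h import *
a=load('scene');b=load('top')
A=a['color'][190:290,290:400];B=b['color'][185:285,255:365]
im=np.hstack([cv2.resize(A,(400,364),interpolation=cv2.INTER_CUBIC),cv2.resize(B,(400,364),interpolation=cv2.INTER_CUBIC)])
save(im,'p2.png')
for n,c in(('scene',a),('top',b)):
    P=cloud(c)
    print(n,'bench z',np.nanmedian(P[230:260,100:140,2]) if n=='top' else np.nanmedian(P[300:320,200:260,2]))
    for k,(x,y) in (dict(A=(486,325),B=(486,388),C=(558,360)) if n=='scene' else dict(A=(484,320),B=(420,385),C=(505,400))).items():
        u,v=int(x/1.5),int(y/1.5); Q=P[v-22:v+22,u-22:u+22].reshape(-1,3); Q=Q[np.isfinite(Q[:,2])]
        s=Q[Q[:,2]>62]; print(k,'max z',np.sort(Q[:,2])[-6:].round(),len(s),s.mean(0).round() if len(s) else '', Q[(Q[:,2]>30)&(Q[:,2]<62)].mean(0).round())
E
```

```text
scene bench z 1.5743402353504052
A max z [60. 61. 78. 79. 80. 80.] 4 [460.  47.  79.] [573. -39.  45.]
B max z [79. 80. 80. 80. 81. 82.] 62 [452.  50.  72.] [433.  48.  44.]
C max z [286. 286. 286. 286. 286. 287.] 350 [214. 103. 272.] [ 447. -104.   45.]
top bench z 1.7433286062964726
A max z [60. 60. 60. 61. 61. 61.] 0  [575. -45.  47.]
B max z [79. 80. 80. 80. 81. 82.] 51 [452.  46.  72.] [436.  40.  46.]
C max z [60. 60. 60. 60. 61. 61.] 0  [ 445. -104.   48.]
```

View pics/p2.png

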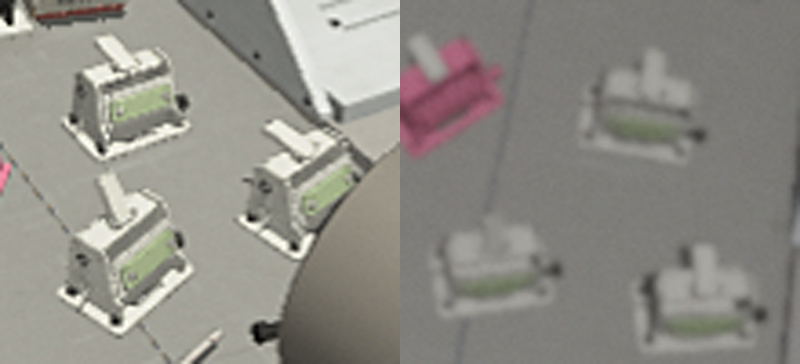

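B is the one: its lever tip is about 82 mm high, and A and C top out at 60 mm. Now I'll get the poses of unit B and of the tester and drawer.

```bash
python3 - <<'E'
from h import *
a=load('scene');b=load('top')
Pa,Pb=cloud(a),cloud(b)
for n,c,P in(('scene',a,Pa),('top',b,Pb)):
    near=(abs(P[...,0]-436)<70)&(abs(P[...,1]-43)<70)
    hsv=cv2.cvtColor(c['color'],cv2.COLOR_RGB2HSV)
    m=near&(P[...,2]>3.2)&(P[...,2]<8)&(hsv[...,2]>(130))
    m=cv2.morphologyEx(m.astype(np.uint8),cv2.MORPH_OPEN,np.ones((2,2)))>0
    q=P[m][:,:2].astype(np.float32)
    r=cv2.minAreaRect(q); print(n,'base',len(q),r, 'z',np.median(P[m][:,2]))
    lv=P[near&(P[...,2]>60)]; print(' lever mean',lv.mean(0), 'top',lv[lv[:,2]>77].mean(0))
    g=near&(hsv[...,0]>30)&(hsv[...,0]<70)&(hsv[...,1]>35)&(P[...,2]>10); G=P[g]; print(' green',len(G),G.mean(0), cv2.fitLine(G[:,:2].astype(np.float32),cv2.DIST_HUBER,0,.01,.01).ravel()[:2])
    # drawer front top edge
    m=(abs(P[...,2]-97.5)<3.5)&(P[...,1]>120)&(P[...,1]<420)&(P[...,0]>400)&(P[...,0]<620)
    q=P[m]; L=cv2.fitLine(q[:,:2].astype(np.float32),cv2.DIST_HUBER,0,.01,.01).ravel()
    t=(q[:,:2]-L[2:])@L[:2]; ok=abs((q[:,:2]-L[2:])@[-L[1],L[0]])<12; e=np.percentile(t[ok],[1,99])
    print(' front edge',len(q),L[:2],np.degrees(np.arctan2(L[1],L[0])),'ends',L[2:]+e[0]*L[:2],L[2:]+e[1]*L[:2],'spread',np.percentile(((q[:,:2]-L[2:])@[-L[1],L[0]])[ok],[5,95]))
    # front face below
    m=(P[...,2]>250)&(P[...,2]<300)&(P[...,1]>100)&(P[...,1]<520)&(P[...,0]>450)
    q=P[m&(abs(P[...,2]-277)<4)][:,:2].astype(np.float32); print(' head top',len(q),cv2.minAreaRect(q))
E
```

```text
scene base 97 ((412.084716796875, 41.87195587158203), (96.78943634033203, 39.69438934326172), 82.91386413574219) z 3.5536103242960735
 lever mean [451.80722062  50.1462742   70.93609168] top [457.42966917  51.48244286  79.12528197]
 green 109 [419.7054713   39.04892347  35.67671204] [ 0.36685455 -0.9302783 ]
 front edge 639 [0.80046445 0.59938025] 36.825527 ends [433.96719759 273.68392682] [617.86146422 411.38222461] spread [-10.76497798  10.70993253]
 head top 5288 ((676.4994506835938, 387.4527587890625), (234.08169555664062, 212.61927795410156), 25.38730239868164)
top base 111 ((423.1564636230469, 34.288455963134766), (35.83317184448242, 83.67491149902344), 23.67902946472168) z 4.406954573006374
 lever mean [451.62874075  45.87812012  71.21645929] top [457.55573548  48.12267583  79.0075722 ]
 green 54 [420.18972591  34.90948882  37.44519487] [ 0.35522008 -0.9347827 ]
 front edge 489 [0.7606491  0.64916325] 40.478542 ends [437.66254122 261.6692093 ] [602.82558332 402.62484661] spread [-11.38881704  10.2583421 ]
 head top 8297 ((676.4197387695312, 384.0640869140625), (232.7473907470703, 212.75563049316406), 25.33468246459961)
```

```bash
cat >> h.py <<'E'
def plan(tgt,ydir=None):
    """shift (m) in tool axes and turn (deg) about tool x for world tcp target; ydir=world yaw deg of jaw axis (mod 180)"""
    o=bot.get_obs(); M=R.from_euler('xyz',o['tcp_rot']).as_matrix()
    s=M.T@(np.array(tgt,float)-o['tool_pos'])/1000
    a=0
    if ydir is not None:
        d=M.T@[np.cos(np.radians(ydir)),np.sin(np.radians(ydir)),0]; a=np.degrees(np.arctan2(d[2],d[1])); a=(a+90)%180-90
    print('tcp',o['tool_pos'].round(1),'x',M[:,0].round(3),'y',M[:,1].round(3),'z',M[:,2].round(3),'F',o['contact_force'].round(1),'w',round(o['grip_width'],1),'t',round(o['time'],2),'q',o['joint_positions'].round(2))
    print('shift',s.round(4),'turn',round(a,2),'|s|mm',round(1000*np.linalg.norm(s)))
E
python3 - <<'E'
from h import *
plan([425,30,230],112)
a=load('scene');b=load('top')
# tester frame: refine drawer front
c,s=np.cos(np.radians(25.36)),np.sin(np.radians(25.36))
H=np.array([676.5,385.8]);
for n,cc in(('scene',a),('top',b)):
    P=cloud(cc); d=P[...,:2]-H; X=d@[c,s]-31; Y=d@[-s,c]
    m=(abs(Y)<70)&(X<-230)&(X>-340)&(P[...,2]>88)
    print(n,'drawer front top',m.sum(),np.percentile(X[m],[2,10,50,90,98]).round(1),np.percentile(P[...,2][m],[50,98]))
    m=(abs(Y)<120)&(X<-230)&(X>-340)&(P[...,2]>80); print(' Y ext',np.percentile(Y[m],[1,99]))
    m=(abs(Y)<60)&(X<-190)&(X>-270)&(abs(P[...,2]-24)<5); print(' plate z',np.median(P[...,2][m]))
E
```

```text
tcp [ 208.1 -481.6  226.1] x [-0.     0.001 -1.   ] y [ 0.397 -0.918 -0.001] z [-0.918 -0.397 -0.   ] F [ 0.7 -0.2  0.8] w 91.3 t 0.1 q [-1.31  0.34  1.52  0.    1.28 -0.15]
shift [-0.0033 -0.3837 -0.402 ] turn 1.36 |s|mm 556
scene drawer front top 477 [-298.1 -296.8 -286.8 -281.5 -279.5] [ 96.33021749 100.10347622]
 Y ext [-92.91931323  98.17515183]
 plate z 24.56495970284675
top drawer front top 374 [-299.  -297.3 -288.  -282.1 -280.7] [ 96.55833549 100.33829773]
 Y ext [-97.8041722   92.15526052]
 plate z 24.3543062830135
```

>>> step_arm([
  [[-0.003,-0.032,-0.026,0],[-0.003,-0.061,-0.052,0],[-0.003,-0.09,-0.08,0],[-0.003,-0.119,-0.109,0],[-0.003,-0.147,-0.139,0]],
], jaw=0)

```text
time: 0.52
tool_pos: [277.3, -289.5, 229.0]
tcp_rot: [-1.641, 1.569, 1.907]
contact_force: [1.4, 0.4, 1.0]
grip_width: 91.7
```

>>> step_arm([
  [[0,-0.028,-0.029,0.5],[0,-0.056,-0.058,1],[0,-0.084,-0.087,1],[0,-0.112,-0.116,1],[0,-0.14,-0.145,1]],
])

```text
time: 0.93
tool_pos: [355.2, -101.6, 229.3]
tcp_rot: [-1.678, 1.569, 1.852]
contact_force: [1.1, -0.6, 0.8]
grip_width: 92.0
```

```bash
python3 - <<'E'
from h import *
plan([425,30,230],112)
E
```

```text
tcp [ 355.2 -101.6  229.3] x [-0.001  0.002 -1.   ] y [ 0.379 -0.925 -0.002] z [-0.925 -0.379 -0.   ] F [ 1.1 -0.6  0.8] w 92.0 t 0.93 q [-0.49  0.05  1.89  0.    1.2   0.69]
shift [-0.0004 -0.0953 -0.1145] turn 0.28 |s|mm 149
```

>>> step_arm([
  [[0,-0.024,-0.029,0],[0,-0.048,-0.058,0],[0,-0.072,-0.086,0],[0,-0.095,-0.1145,0],[0,-0.095,-0.1145,0]],
])

```text
time: 1.35
tool_pos: [426.9, 34.5, 229.4]
tcp_rot: [-2.084, 1.567, 1.452]
contact_force: [-1.5, -0.8, 0.4]
grip_width: 91.5
```

```bash
python3 - <<'E'
from h import *
plan([425,30,230],112)
w=cap('wrist'); o,d=ray(w,[[w['cx'],w['cy']]]); print(o,d,w['fov_y'],(w['depth']>0).mean())
save(w['color'],'p3.png',1.5)
print(proj(w,[[444,41,0],[487,279,24]]))
E
```

```text
tcp [426.9  34.5 229.4] x [ 0.     0.004 -1.   ] y [ 0.384 -0.923 -0.003] z [-0.923 -0.384 -0.002] F [-1.5 -0.8  0.4] w 91.5 t 1.35 q [-0.1   0.16  1.76  0.    1.22  1.07]
shift [-0.0007  0.0034  0.0035] turn 0.57 |s|mm 5
[498.389661    63.49662317 387.52295687] [[-0.26114818 -0.10429065 -0.95964842]] 66.10278729521389 0.9959208170572916
[[258.72914958 148.27969743]
 [ 80.67426471  37.56085707]]
```

View pics/p3.png

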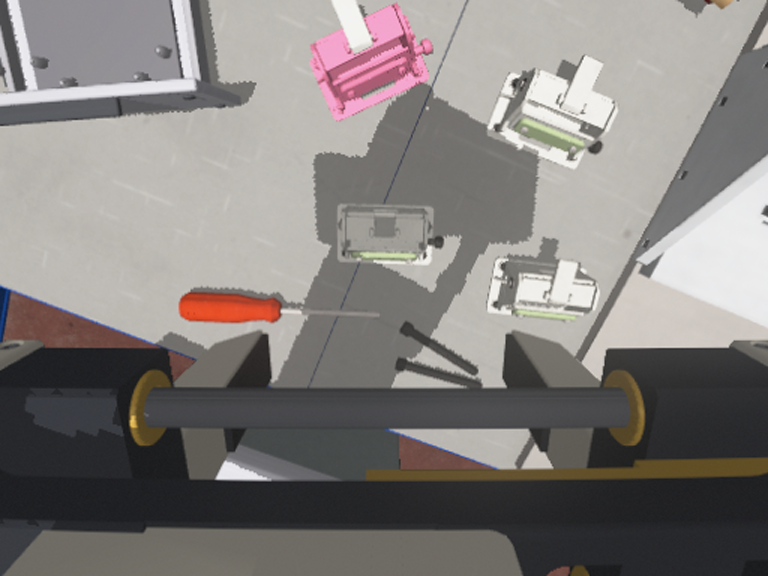

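The unit, in the gripper's shadow, sits at (385,233) and is nearly square with the jaws. The pink unit is at (370,60), the finished ones at (555,110) and (545,290), and the drawer is at top left. Now I'll measure the unit from the wrist depth.

```bash
python3 - <<'E'
from h import *
w=load('wrist'); P=cloud(w)
print('bench',np.nanmedian(P[165:180,140:200,2]))
near=(abs(P[...,0]-436)<65)&(abs(P[...,1]-43)<65)
hsv=cv2.cvtColor(w['color'],cv2.COLOR_RGB2HSV)
for lo,hi in((3.3,7),(3.3,100),(44,56),(62,90)):
    m=near&(P[...,2]>lo)&(P[...,2]<hi); 
    m=cv2.morphologyEx(m.astype(np.uint8),cv2.MORPH_OPEN,np.ones((2,2)))>0
    q=P[m]; r=cv2.minAreaRect(q[:,:2].astype(np.float32)); print(lo,hi,len(q),r,q.mean(0))
v,u=np.where(near&(P[...,2]>3.3)); print('px',u.min(),u.max(),v.min(),v.max())
c=(np.array([[338,262],[432,264.5],[340,204],[432,205]]))/1.5
X=onz(w,c,4);print(X.round(1)); f=X[1]-X[0];print(np.linalg.norm(f),np.degrees(np.arctan2(-f[0],f[1]))%180-180)
E
```

```text
bench 1.2248307129275986
3.3 7 424 ((432.7618103027344, 38.09659194946289), (52.6179313659668, 82.91191101074219), 21.084339141845703) [nan nan nan]
3.3 100 2407 ((436.71746826171875, 34.852684020996094), (51.34431838989258, 90.23284149169922), 24.30555534362793) [nan nan nan]
44 56 885 ((439.62109375, 39.19843292236328), (35.937416076660156, 70.95475769042969), 20.65685272216797) [nan nan nan]
62 90 175 ((452.65667724609375, 45.79790496826172), (17.309091567993164, 14.467182159423828), 20.553424835205078) [452.95415089  46.53141916  70.09647349]
px 0 511 101 383
[[394.7  68.8   4. ]
 [424.9  -9.4   4. ]
 [443.3  85.5   4. ]
 [473.   12.2   4. ]]
83.89209843813242 -158.92883432839162
```

```bash
python3 - <<'E'
from h import *
plan([442.5,42.3,130],111);plan([442.5,42.3,24],111)
E
```

```text
tcp [425.7  32.3 229.2] x [-0.001  0.002 -1.   ] y [ 0.384 -0.923 -0.003] z [-0.923 -0.384  0.   ] F [-0.3 -0.1  0.5] w 91.8 t 1.4 q [-0.11  0.16  1.77  0.    1.22  1.07]
shift [ 0.0992 -0.0025 -0.0193] turn 1.58 |s|mm 101
tcp [425.7  32.3 229.2] x [-0.001  0.002 -1.   ] y [ 0.384 -0.923 -0.003] z [-0.923 -0.384  0.   ] F [-0.3 -0.1  0.5] w 91.8 t 1.4 q [-0.11  0.16  1.77  0.    1.22  1.07]
shift [ 0.2052 -0.0022 -0.0193] turn 1.58 |s|mm 206
```

>>> step_arm([
  [[0.03,-0.0025,-0.0193,1.6],[0.06,-0.0025,-0.0193,1.6],[0.085,-0.0025,-0.0193,1.6],[0.1,-0.0025,-0.0193,1.6],[0.1,-0.0025,-0.0193,1.6]],
])

```text
time: 1.82
tool_pos: [439.8, 41.6, 126.1]
tcp_rot: [-0.68, 1.562, 2.827]
contact_force: [-0.9, -0.4, -0.3]
grip_width: 91.9
```

```bash
python3 - <<'E'
from h import *
w=cap('wrist'); P=cloud(w)
near=(abs(P[...,0]-436)<60)&(abs(P[...,1]-40)<55)
for lo,hi in((3.5,7),(62,90)):
    m=near&(P[...,2]>lo)&(P[...,2]<hi); 
    m=cv2.morphologyEx(m.astype(np.uint8),cv2.MORPH_OPEN,np.ones((2,2)))>0
    q=P[m]; q=q[np.isfinite(q[:,0])]; r=cv2.minAreaRect(q[:,:2].astype(np.float32)); print(lo,hi,len(q),r,q.mean(0))
plan([442.5,42.3,24],111)
save(w['color'],'p4.png',1.2)
E
```

```text
3.5 7 354 ((432.8157043457031, 38.83123016357422), (52.46569061279297, 84.04496765136719), 21.348251342773438) [437.30026092  38.78078214   7.65035123]
62 90 304 ((452.62579345703125, 46.2833251953125), (18.426349639892578, 15.74127197265625), 19.410423278808594) [453.70103461  47.28769062  71.63166865]
tcp [441.   41.6 128. ] x [-0.005  0.003 -1.   ] y [ 0.357 -0.934 -0.004] z [-0.934 -0.357  0.004] F [-0.3  0.5  0.9] w 91.7 t 1.87 q [-0.08  0.31  1.88  0.    0.96  1.12]
shift [ 0.104   0.0003 -0.002 ] turn -0.07 |s|mm 104
```

View pics/p4.png

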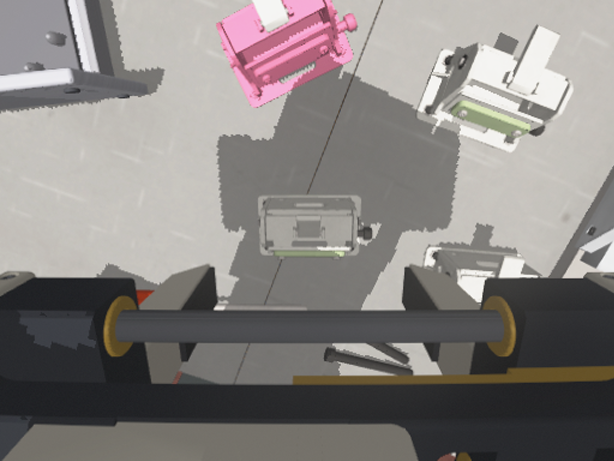

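The unit is centred between the fingers, with the pad at (307,252) and the lever at (309,228), and the measurement repeats to within 1 mm. Descending to grip.

>>> step_arm([
  [[0.03,0,-0.0015,0],[0.06,0,-0.0015,0],[0.085,0,-0.0015,0],[0.103,0,-0.0015,0],[0.103,0,-0.0015,0]],
])

```text
time: 2.28
tool_pos: [440.7, 41.9, 23.5]
tcp_rot: [-0.657, 1.561, 2.849]
contact_force: [-1.4, -0.2, -0.8]
grip_width: 91.9
```

>>> step_arm([
  [[0,0,0,0],[0,0,0,0],[0,0,0,0],[0,0,0,0],[0,0,0,0]],
], jaw=0.6)

```text
time: 2.7
tool_pos: [441.5, 41.9, 24.7]
tcp_rot: [-0.74, 1.564, 2.766]
contact_force: [-1.3, 0.2, 8.0]
grip_width: 66.3
```

```bash
python3 - <<'E'
from h import *
plan([442.5,42.3,24],111)
E
```

```text
tcp [441.5  41.9  24.7] x [-0.007  0.003 -1.   ] y [ 0.356 -0.934 -0.005] z [-0.934 -0.356  0.005] F [-1.3  0.2  8. ] w 66.3 t 2.7 q [-0.08  0.49  1.98  0.    0.68  1.12]
shift [ 0.0007 -0.     -0.0011] turn -0.13 |s|mm 1
```

Gripped at a 66.3 mm opening, which matches the plates. Lifting, then moving to a viewpoint short of the nest.

>>> step_arm([
  [[-0.015,0,0,0],[-0.045,0,0,0],[-0.085,0,0,0],[-0.12,0,0,0],[-0.15,0,0,0]],
])

```text
time: 3.12
tool_pos: [442.6, 41.5, 177.5]
tcp_rot: [-0.842, 1.565, 2.665]
contact_force: [1.2, -0.1, -1.2]
grip_width: 66.7
```

```bash
python3 - <<'E'
from h import *
plan([450,275,190],115.4)
E
```

```text
tcp [442.6  41.5 177.5] x [-0.005  0.002 -1.   ] y [ 0.356 -0.934 -0.004] z [-0.934 -0.356  0.004] F [ 1.2 -0.1 -1.2] w 66.7 t 3.12 q [-0.08  0.25  1.81  0.    1.09  1.12]
shift [-0.012  -0.2156 -0.0901] turn -4.52 |s|mm 234
```

>>> step_arm([
  [[-0.005,-0.03,-0.0125,-1],[-0.01,-0.065,-0.027,-2],[-0.012,-0.1,-0.042,-3],[-0.012,-0.135,-0.056,-4],[-0.012,-0.165,-0.07,-4.5]],
])

```text
time: 3.53
tool_pos: [448.6, 222.7, 190.6]
tcp_rot: [-1.079, 1.566, 2.507]
contact_force: [0.3, -1.2, -1.6]
grip_width: 66.8
```

>>> step_arm([
  [[0,-0.02,-0.008,0],[0,-0.035,-0.015,0],[0,-0.045,-0.02,0],[0,-0.045,-0.02,0],[0,-0.045,-0.02,0]],
])

```text
time: 3.95
tool_pos: [447.1, 271.7, 190.7]
tcp_rot: [-0.941, 1.566, 2.646]
contact_force: [0.2, -0.7, -1.0]
grip_width: 66.6
```

```bash
python3 - <<'E'
from h import *
w=cap('wrist'); plan([501.5,307.2,150],115.4)
print(proj(w,[[502,303,24]])*1.5)
save(w['color'],'p5.png',1.5)
E
```

```text
tcp [447.2 271.2 190.7] x [-0.004  0.002 -1.   ] y [ 0.43  -0.903 -0.004] z [-0.903 -0.43   0.003] F [ 1.3 -0.4 -2.7] w 66.6 t 4.0 q [0.4  0.37 1.58 0.   1.19 1.52]
shift [ 0.0406 -0.009  -0.0646] turn 0.05 |s|mm 77
[[380.94558793 172.15050869]]
```

View pics/p5.png

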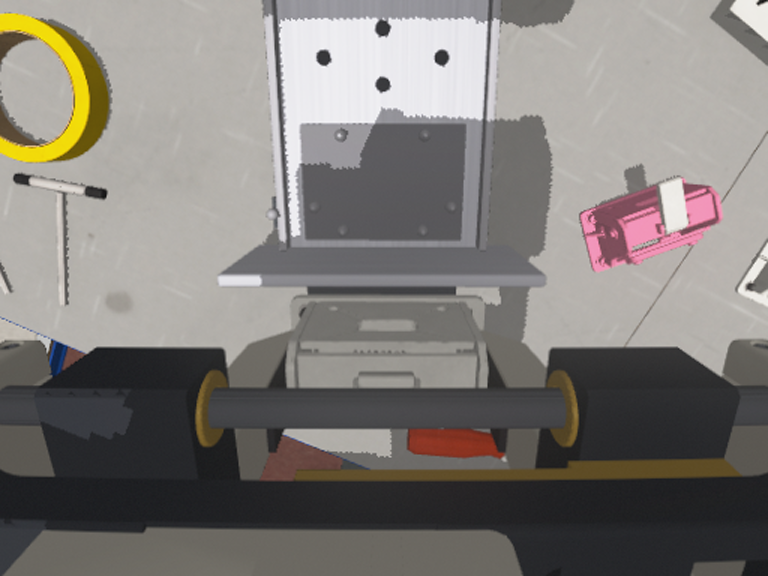

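Pins at about (341,135), (425,135), (314,206), (452,206), (343,230) and (423,230), and the plate is empty. I'll cast rays at pin-tip height.

```bash
python3 - <<'E'
from h import *
w=load('wrist'); P=cloud(w); g=cv2.cvtColor(w['color'],cv2.COLOR_RGB2GRAY).astype(float)
px=np.array([[341,135],[425,135],[314,206],[452,206],[343,230],[423,230]])/1.5
ref=[]
for u,v in px:
    u0,v0=int(round(u)),int(round(v)); p=g[v0-5:v0+6,u0-5:u0+6]; q=np.abs(p-np.median(p)); q[q<15]=0
    yy,xx=np.mgrid[v0-5:v0+6,u0-5:u0+6]; ref.append([(q*xx).sum()/q.sum(),(q*yy).sum()/q.sum()] if q.sum() else [u,v])
    print(round(np.nanmax(P[v0-3:v0+4,u0-3:u0+4,2]),1),np.array(ref[-1])*1.5)
for name,uv in(('eye',px),('ref',np.array(ref))):
    X=onz(w,uv,33)[:,:2]
    # Kabsch to known pins (units), end pins' y and front/rear spacing
    d=np.linalg.norm(X[0]-X[1]),np.linalg.norm(X[2]-X[3]),np.linalg.norm((X[0]+X[1]-X[4]-X[5])/2)
    yv=(X[0]-X[1])+(X[2]-X[3])+(X[4]-X[5]); yaw=np.degrees(np.arctan2(yv[1],yv[0]))-90
    xv=(X[0]+X[1]-X[4]-X[5]); yawx=np.degrees(np.arctan2(xv[1],xv[0]))
    a=np.radians(25.4); ex=np.array([np.cos(a),np.sin(a)]); ey=np.array([-ex[1],ex[0]])
    xm=((X[0]+X[1]+X[4]+X[5])/4)@ex+8; ym=((X[2]+X[3])/2)@ey-4
    print(name,np.round(d,1),'expect ?,98,66; end-pin x',((X[2]+X[3])/2)@ex-xm,'yaw',yaw,yawx,'nest',xm*ex+ym*ey, 'y of pairs',((X[0]+X[1])/2)@ey-ym,((X[4]+X[5])/2)@ey-ym)
# held unit: front part rect
o=bot.get_obs();print(o['tool_pos'])
E
```

```text
36.7 [342.10037175 134.12732342]
37.5 [424.65606936 133.75144509]
37.3 [312.26190476 206.3968254 ]
36.9 [451.59798995 206.42713568]
36.8 [341.43351064 230.52925532]
36.6 [422.48138298 230.46542553]
eye [57.1 97.8 65.2] expect ?,98,66; end-pin x -23.394384208505926 yaw 25.534509274124915 25.39687833606038 nest [504.81197952 298.21147669] y of pairs 3.9717140353264995 3.975264206356961
ref [56.  98.8 66.2] expect ?,98,66; end-pin x -23.84834744166517 yaw 25.606362169875055 24.526699656385077 nest [504.63271466 298.96788316] y of pairs 2.9571676084104794 3.9664351533717124
[447.18489481 271.18751361 190.70679716]
```

```bash
python3 - <<'E'
from h import *
w=load('wrist'); P=cloud(w)
a=np.radians(25.45); ex=np.array([np.cos(a),np.sin(a)]); ey=np.array([-ex[1],ex[0]]); t=np.array([447.2,271.3])
D=P[...,:2]-t; x=D@ex;y=D@ey;z=P[...,2]-190.7+24
m=(abs(y)<44)&(z>-4)&(z<8)&(x>0)&(x<40); print('base rear',m.sum(),np.percentile(x[m],[50,90,97,99.5]),'y',np.percentile(y[m],[1,99]),'z',np.median(z[m]))
X=onz(w,np.array([[310,297],[388,297],[465,297]])/1.5,169)[:,:2]-t; print(X@ex)
m=(abs(y)<12)&(z>60)&(z<95)&(abs(x)<60); print('lever',m.sum(),x[m].mean(),y[m].mean())
plan([504.1,302.6,130],115.45)
E
```

```text
base rear 1126 [16.45595371 17.93174111 18.12902376 18.2450603 ] y [-40.84519261  41.70958655] z 3.3892359138742023
[17.71417879 17.81025586 17.89130974]
lever 369 20.243072774566773 0.34971189686314075
tcp [447.2 271.2 190.7] x [-0.004  0.002 -1.   ] y [ 0.43  -0.903 -0.004] z [-0.903 -0.43   0.003] F [ 1.3 -0.4 -2.7] w 66.6 t 4.0 q [0.4  0.37 1.58 0.   1.19 1.52]
shift [ 0.0605 -0.0037 -0.0651] turn 0.0 |s|mm 89
```

>>> step_arm([
  [[0.01,-0.001,-0.02,0],[0.03,-0.003,-0.045,0],[0.045,-0.0037,-0.064,0],[0.06,-0.0037,-0.0645,0],[0.06,-0.0037,-0.0645,0]],
])

```text
time: 4.42
tool_pos: [502.8, 300.4, 127.1]
tcp_rot: [-0.39, 1.561, -3.089]
contact_force: [-1.1, -1.2, -2.0]
grip_width: 66.8
```

```bash
python3 - <<'E'
from h import *
plan([503.5,302.2,62],115.45)
plan([503.5,302.2,48.5],115.45)
E
```

```text
tcp [502.8 300.4 127.1] x [-0.01  -0.001 -1.   ] y [ 0.428 -0.904 -0.004] z [-0.904 -0.428  0.009] F [-1.1 -1.2 -2. ] w 66.8 t 4.42 q [0.41 0.55 1.48 0.   1.12 1.53]
shift [ 0.0651 -0.0011 -0.002 ] turn -0.1 |s|mm 65
tcp [502.8 300.4 127.1] x [-0.01  -0.001 -1.   ] y [ 0.428 -0.904 -0.004] z [-0.904 -0.428  0.009] F [-1.1 -1.2 -2. ] w 66.8 t 4.42 q [0.41 0.55 1.48 0.   1.12 1.53]
shift [ 0.0786 -0.001  -0.0021] turn -0.1 |s|mm 79
```

>>> step_arm([
  [[0.02,-0.001,-0.002,0],[0.04,-0.001,-0.002,0],[0.055,-0.001,-0.002,0],[0.064,-0.001,-0.002,0],[0.064,-0.001,-0.002,0]],
])

```text
time: 4.83
tool_pos: [502.5, 300.8, 62.1]
tcp_rot: [-0.291, 1.558, -2.991]
contact_force: [-0.3, 1.0, -1.6]
grip_width: 66.4
```

```bash
python3 - <<'E'
from h import *
plan([503.5,302.2,48.5],115.45)
E
```

```text
tcp [502.5 300.8  62.1] x [-0.013 -0.002 -1.   ] y [ 0.427 -0.904 -0.004] z [-0.904 -0.427  0.013] F [-0.3  1.  -1.6] w 66.4 t 4.83 q [0.41 0.63 1.54 0.   0.98 1.53]
shift [ 0.0135 -0.0008 -0.0016] turn -0.15 |s|mm 14
```

>>> step_arm([
  [[0.002,-0.001,-0.002,0],[0.005,-0.001,-0.002,0],[0.008,-0.001,-0.002,0],[0.011,-0.001,-0.002,0],[0.013,-0.001,-0.002,0]],
])

```text
time: 5.25
tool_pos: [503.8, 302.6, 49.1]
tcp_rot: [-0.301, 1.558, -3.001]
contact_force: [0.6, 0.0, -1.8]
grip_width: 66.7
```

```bash
python3 - <<'E'
from h import *
plan([503.5,302.2,48.5],115.45)
E
```

```text
tcp [503.8 302.6  49.1] x [-0.013 -0.002 -1.   ] y [ 0.427 -0.904 -0.004] z [-0.904 -0.427  0.012] F [ 0.6  0.  -1.8] w 66.7 t 5.25 q [0.41 0.65 1.55 0.   0.96 1.54]
shift [0.0006 0.0002 0.0005] turn -0.15 |s|mm 1
```

>>> step_arm([
  [[0.0005,0,0,0],[0.001,0,0,0],[0.001,0,0,0],[0.001,0,0,0],[0.001,0,0,0]],
])

```text
time: 5.67
tool_pos: [504.1, 302.8, 48.8]
tcp_rot: [-0.327, 1.559, -3.027]
contact_force: [-0.7, -1.0, 4.1]
grip_width: 66.7
```

>>> step_arm([
  [[0,0,0,0],[0,0,0,0],[0,0,0,0],[0,0,0,0],[0,0,0,0]],
], jaw=0)

```text
time: 6.08
tool_pos: [504.0, 302.7, 48.6]
tcp_rot: [-0.317, 1.559, -3.017]
contact_force: [-0.2, -0.2, 0.8]
grip_width: 91.0
```

>>> step_arm([
  [[-0.02,0,0,0],[-0.05,0,0,0],[-0.08,0,0.01,0],[-0.11,0,0.035,0],[-0.13,0,0.06,0]],
])

```text
time: 6.5
tool_pos: [451.9, 277.4, 181.6]
tcp_rot: [-0.423, 1.562, -3.123]
contact_force: [-0.1, 0.5, -0.1]
grip_width: 91.9
```

```bash
python3 - <<'E'
from h import *
w=cap('wrist'); P=cloud(w); plan([447.2,271.2,190],115.45)
save(w['color'],'p6.png',1.5)
E
```

```text
tcp [448.8 276.4 184.7] x [-0.008  0.    -1.   ] y [ 0.428 -0.904 -0.004] z [-0.904 -0.428  0.007] F [-1.1 -0.1  2.3] w 92.1 t 6.55 q [0.4  0.39 1.58 0.   1.18 1.53]
shift [-0.0053  0.004   0.0037] turn -0.1 |s|mm 8
```

View pics/p6.png

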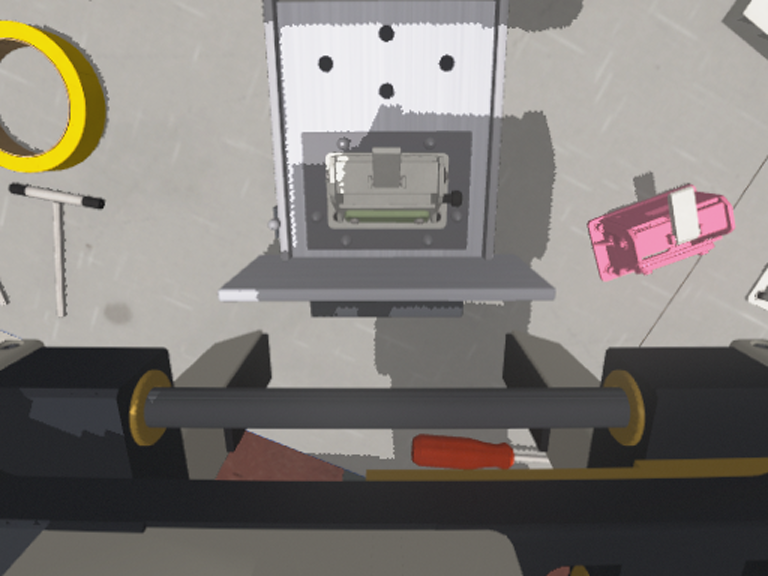

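The unit is seated inside the pins at (388,190), with its pad towards the drawer front. The wrist camera sits on the tester side, so I'll turn the tool half round to keep it clear of the head. I'll close the jaws during the turn.

>>> step_arm([
  [[0,0,0,-7],[0,0,0,-14],[0,0,0,-21],[0,0,0,-28],[0,0,0,-35]],
], jaw=1)

```text
time: 6.97
tool_pos: [448.8, 276.4, 184.5]
tcp_rot: [-1.056, 1.562, -3.138]
contact_force: [-0.5, 0.3, -0.7]
grip_width: 63.1
```

>>> step_arm([
  [[0,0,0,-7],[0,0,0,-14],[0,0,0,-21],[0,0,0,-28],[0,0,0,-35]],
])

```text
time: 7.38
tool_pos: [448.7, 276.4, 184.2]
tcp_rot: [-1.657, 1.562, -3.122]
contact_force: [0.1, -0.9, 0.2]
grip_width: 29.1
```

>>> step_arm([
  [[0,0,0,-7],[0,0,0,-14],[0,0,0,-21],[0,0,0,-28],[0,0,0,-35]],
])

```text
time: 7.8
tool_pos: [448.7, 276.4, 183.9]
tcp_rot: [-2.265, 1.562, -3.113]
contact_force: [0.3, 0.4, 0.4]
grip_width: 0.9
```

>>> step_arm([
  [[0,0,0,-7],[0,0,0,-14],[0,0,0,-21],[0,0,0,-28],[0,0,0,-35]],
])

```text
time: 8.22
tool_pos: [448.7, 276.5, 183.6]
tcp_rot: [-2.863, 1.561, -3.095]
contact_force: [0.4, 0.7, 0.2]
grip_width: 0.3
```

>>> step_arm([
  [[0,0,0,-7],[0,0,0,-14],[0,0,0,-21],[0,0,0,-28],[0,0,0,-35]],
])

```text
time: 8.63
tool_pos: [448.7, 276.4, 183.3]
tcp_rot: [2.815, 1.561, -3.083]
contact_force: [-0.4, -0.8, 0.4]
grip_width: 0.2
```

```bash
python3 - <<'E'
from h import *
w=load('wrist'); P=cloud(w)
a=np.radians(25.45); ex=np.array([np.cos(a),np.sin(a)]); ey=np.array([-ex[1],ex[0]]); o=np.array([505.4,299.1])
D=P[...,:2]-o; x=D@ex;y=D@ey;z=P[...,2]-24
m=(abs(y-3.5)<12)&(z>62)&(z<95)&(abs(x)<60); print('lever',m.sum(),np.percentile(x[m],[2,50,98]),np.percentile(y[m],[2,50,98]),z[m].max())
m=(z>2)&(z<7)&(abs(x)<45)&(abs(y)<55); r=cv2.minAreaRect(np.c_[x[m],y[m]].astype(np.float32)); print('base',r,'expect (-8,4)',np.median(z[m]))
plan([525.6,312.6,125],115.45)
E
```

```text
lever 617 [-59.48444682   8.98536829  21.52707088] [-7.0004311   3.92226888 14.5132239 ] 81.29676375872899
base ((-6.851900100708008, -0.16787338256835938), (105.3940200805664, 71.83926391601562), 89.3583984375) expect (-8,4) 4.178839099504813
tcp [448.7 276.4 183.3] x [-0.01  -0.001 -1.   ] y [-0.376  0.927  0.003] z [ 0.927  0.376 -0.009] F [-0.4 -0.8  0.4] w 0.2 t 8.63 q [ 0.4   0.39  1.58  0.    1.18 -1.55]
shift [0.0575 0.0044 0.0854] turn -3.37 |s|mm 103
```

>>> step_arm([
  [[0,0.001,0.025,-1],[0.01,0.002,0.05,-2],[0.03,0.004,0.075,-3.4],[0.055,0.0044,0.0855,-3.4],[0.0575,0.0044,0.0855,-3.4]],
])

```text
time: 9.05
tool_pos: [525.2, 312.2, 119.9]
tcp_rot: [2.9, 1.555, -2.939]
contact_force: [-1.8, -1.0, -0.0]
grip_width: 0.4
```

```bash
python3 - <<'E'
from h import *
plan([525.6,312.6,80],115.45)
s=cap('scene'); uv=proj(s,[[520,308,70]])[0]; print(uv)
u,v=uv.astype(int); save(s['color'][max(0,v-75):v+75,max(0,u-100):u+100],'p7.png',4)
E
```

```text
tcp [525.2 312.2 119.9] x [-0.016 -0.003 -1.   ] y [-0.43   0.903  0.004] z [ 0.903  0.43  -0.016] F [-1.8 -1.  -0. ] w 0.4 t 9.05 q [ 0.41  0.6   1.4   0.    1.15 -1.61]
shift [ 0.0398 -0.      0.0011] turn 0.01 |s|mm 40
[203.96504612 255.03201669]
```

View pics/p7.png

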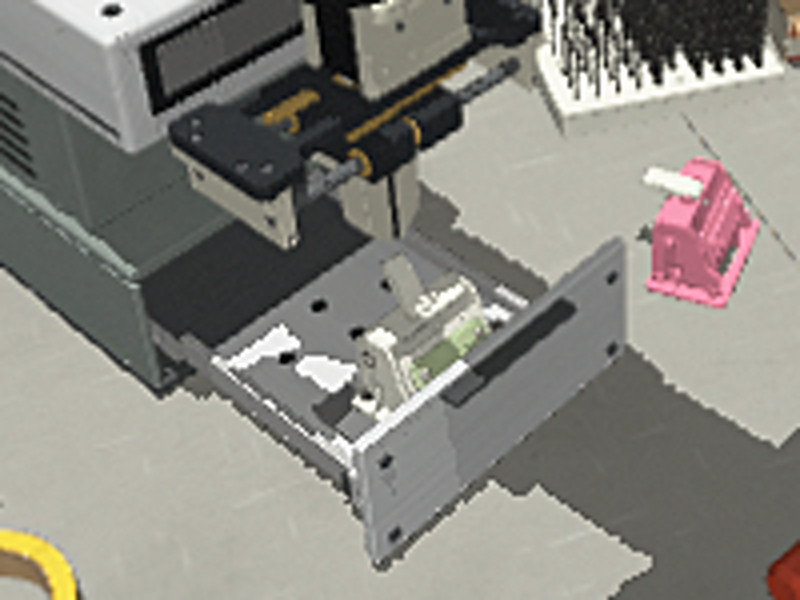

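The closed fingers at (385,205) are over the lever tip at (398,275) and clear of the head. Pressing straight down.

>>> step_arm([
  [[0.008,0,0.0005,0],[0.014,0,0.0005,0],[0.02,0,0.0005,0],[0.025,0,0.001,0],[0.03,0,0.001,0]],
])

```text
time: 9.52
tool_pos: [526.1, 312.9, 93.0]
tcp_rot: [2.801, 1.56, -3.037]
contact_force: [2.2, 1.3, 5.0]
grip_width: 0.1
```

>>> step_arm([
  [[0.002,0,0,0],[0.004,0,0,0],[0.0055,0,0,0],[0.007,0,0,0],[0.007,0,0,0]],
])

```text
time: 9.93
tool_pos: [525.5, 312.7, 85.5]
tcp_rot: [2.835, 1.558, -3.003]
contact_force: [0.5, 0.6, 1.7]
grip_width: 0.6
```

>>> step_arm([
  [[0.001,0,0,0],[0.002,0,0,0],[0.003,0,0,0],[0.004,0,0,0],[0.004,0,0,0]],
])

```text
time: 10.35
tool_pos: [526.0, 313.0, 82.1]
tcp_rot: [2.792, 1.56, -3.047]
contact_force: [0.8, 0.8, 4.3]
grip_width: 0.2
```

>>> step_arm([
  [[0.0005,0,0,0],[0.001,0,0,0],[0.0015,0,0,0],[0.0015,0,0,0],[0.0015,0,0,0]],
])

```text
time: 10.77
tool_pos: [527.0, 313.4, 81.7]
tcp_rot: [2.666, 1.563, 3.11]
contact_force: [1.2, 0.9, 8.0]
grip_width: 0.6
```

The lever stopped flat at 81.7 mm with 8 N, against 82 mm expected. Retreating up and clear.

>>> step_arm([
  [[-0.02,0,0,0],[-0.045,0,-0.01,0],[-0.075,0,-0.04,0],[-0.105,0,-0.07,0],[-0.13,0,-0.1,0]],
])

```text
time: 11.18
tool_pos: [436.4, 269.7, 213.0]
tcp_rot: [2.736, 1.561, -3.103]
contact_force: [-0.2, -0.3, 1.1]
grip_width: 0.4
```

```bash
python3 - <<'E'
from h import *
plan([440,209,350],115.45)
s=cap('top'); P=cloud(s)
a=np.radians(25.45); ex=np.array([np.cos(a),np.sin(a)]); ey=np.array([-ex[1],ex[0]]); o=np.array([505.4,299.1])
D=P[...,:2]-o; x=D@ex;y=D@ey;z=P[...,2]-24
m=(abs(y-1)<25)&(x>-10)&(x<45)&(z>40)&(z<120); print('max z over unit',np.sort(z[m])[-5:],m.sum(), x[m&(z>50)].max())
E
```

```text
tcp [436.4 269.7 213. ] x [-0.009 -0.    -1.   ] y [-0.43   0.903  0.004] z [ 0.903  0.43  -0.009] F [-0.2 -0.3  1.1] w 0.4 t 11.18 q [ 0.4   0.34  1.57  0.    1.24 -1.61]
shift [-0.137  -0.0558 -0.024 ] turn 0.01 |s|mm 150Traceback (most recent call last):
  File "<stdin>", line 6, in <module>
    return umr_maximum(a, axis, None, out, keepdims, initial, where)
ValueError: zero-size array to reduction operation maximum which has no identity
```

>>> step_arm([
  [[-0.035,-0.014,-0.006,0],[-0.07,-0.028,-0.012,0],[-0.105,-0.042,-0.018,0],[-0.137,-0.056,-0.024,0],[-0.17,-0.056,-0.024,0]],
])

```text
time: 11.65
tool_pos: [436.2, 205.5, 389.6]
tcp_rot: [2.762, 1.564, -3.078]
contact_force: [0.8, 0.3, -0.3]
grip_width: 0.4
```

>>> step_arm([
  [[-0.04,0,0,0],[-0.08,0,0,0],[-0.12,0,0,0],[-0.16,0,0,0],[-0.2,0,0,0]],
])

```text
time: 12.07
tool_pos: [436.7, 205.3, 589.4]
tcp_rot: [2.764, 1.564, -3.076]
contact_force: [1.7, 0.2, 1.5]
grip_width: 0.6
```

```bash
python3 - <<'E'
from h import *
plan([440,209,650],115.45)
s=cap('top'); P=cloud(s)
a=np.radians(25.45); ex=np.array([np.cos(a),np.sin(a)]); ey=np.array([-ex[1],ex[0]]); o=np.array([505.4,299.1])
D=P[...,:2]-o; x=D@ex;y=D@ey;z=P[...,2]-24
m=(abs(y-1)<25)&(x>-10)&(x<45)&(z>40)&(z<120); print('max z over unit',np.sort(z[m])[-5:],m.sum())
E
```

```text
tcp [436.7 205.3 589.4] x [-0.007 -0.    -1.   ] y [-0.429  0.903  0.003] z [ 0.903  0.429 -0.007] F [1.7 0.2 1.5] w 0.6 t 12.07 q [ 0.28  0.31  0.58  0.    2.26 -1.73]
shift [-0.0606  0.0021  0.0041] turn -0.04 |s|mm 61
max z over unit [] 0
```

>>> step_arm([
  [[0,0.02,0.003,0],[0,0.04,0.006,0],[-0.02,0.06,0.01,0],[-0.05,0.077,0.012,0],[-0.08,0.077,0.012,0]],
])

```text
time: 12.53
tool_pos: [382.0, 258.4, 657.6]
tcp_rot: [2.981, 1.53, -2.857]
contact_force: [-55.5, -25.7, 5.0]
grip_width: 0.5
```

>>> step_arm([
  [[-0.03,0,0,0],[-0.06,0,0,0],[-0.09,0,0,0],[-0.12,0,0,0],[-0.15,0,0,0]],
])

```text
time: 12.95
tool_pos: [368.7, 248.0, 675.0]
tcp_rot: [1.779, 1.564, 2.223]
contact_force: [0.1, 0.7, -0.0]
grip_width: 0.5
```

```bash
python3 - <<'E'
from h import *
plan([415,280,850],115.45)
s=cap('top'); P=cloud(s)
a=np.radians(25.45); ex=np.array([np.cos(a),np.sin(a)]); ey=np.array([-ex[1],ex[0]]); o=np.array([505.4,299.1])
D=P[...,:2]-o; x=D@ex;y=D@ey;z=P[...,2]-24
m=(abs(y-1)<25)&(x>-10)&(x<45)&(z>40)&(z<120); print('max z over unit',np.sort(z[m])[-5:],m.sum())
E
```

```text
tcp [368.7 248.  675. ] x [-0.004  0.006 -1.   ] y [-0.43   0.903  0.007] z [ 0.903  0.43  -0.001] F [ 0.1  0.7 -0. ] w 0.5 t 12.95 q [ 0.41  0.45  0.04  0.01  2.66 -1.59]
shift [-0.1751  0.0102  0.0554] turn 0.03 |s|mm 184
max z over unit [60.73419791 60.88723995 61.13747734 61.52353139 62.18981908] 167
```

>>> step_arm([
  [[0.03,0,0.01,0],[0.06,0,0.03,0],[0.095,0,0.06,0],[0.125,0,0.09,0],[0.15,0,0.12,0]],
])

```text
time: 13.42
tool_pos: [464.9, 294.8, 535.2]
tcp_rot: [1.802, 1.564, 2.247]
contact_force: [-0.6, 0.1, 1.1]
grip_width: 0.7
```

>>> step_arm([
  [[0,0,0.02,0],[0,0,0.04,0],[0,0,0.06,0],[0,0,0.08,0],[0,0,0.1,0]],
])

```text
time: 13.83
tool_pos: [547.5, 332.7, 520.2]
tcp_rot: [2.105, 1.561, 2.549]
contact_force: [1.0, 0.9, 1.7]
grip_width: 0.7
```

```bash
python3 - <<'E'
from h import *
plan([415,280,850],115.45)
E
```

```text
tcp [547.5 332.7 520.2] x [-0.008  0.005 -1.   ] y [-0.43   0.903  0.008] z [ 0.903  0.43  -0.005] F [1.  0.9 1.7] w 0.7 t 13.83 q [ 0.42  0.74  0.04  0.01  2.38 -1.58]
shift [-0.329   0.0119 -0.1438] turn -0.01 |s|mm 359
```

>>> step_arm([
  [[-0.01,0,0.01,0],[-0.03,0,0.03,0],[-0.06,0,0.06,0],[-0.09,0,0.09,0],[-0.12,0,0.12,0]],
])

```text
time: 14.25
tool_pos: [553.5, 327.8, 527.5]
tcp_rot: [0.381, 1.543, 0.825]
contact_force: [-0.5, -0.0, 0.2]
grip_width: 0.0
```

```bash
python3 - <<'E'
from h import *
plan([415,280,850],115.45)
E
```

```text
tcp [553.5 327.8 527.5] x [ 0.019  0.02  -1.   ] y [-0.43   0.903  0.01 ] z [0.903 0.429 0.026] F [-0.5 -0.   0.2] w 0.0 t 14.25 q [ 0.41  0.72  0.04  0.02  2.36 -1.59]
shift [-0.3259  0.0197 -0.1373] turn -0.02 |s|mm 354
```

The out-of-reach pull tips the fingers forward by 1.5°, and that tilt carries into the next call. So I can build up the tilt I need by repeating the pull.

>>> step_arm([
  [[-0.1,0,0.1,0],[-0.2,0,0.2,0],[-0.2,0,0.25,0],[-0.2,0,0.3,0],[-0.2,0,0.3,0]],
])

```text
time: 14.67
tool_pos: [572.4, 326.1, 520.4]
tcp_rot: [0.232, 1.518, 0.676]
contact_force: [0.7, 0.1, 0.5]
grip_width: 0.2
```

>>> step_arm([
  [[-0.1,0,0.1,0],[-0.2,0,0.2,0],[-0.2,0,0.25,0],[-0.2,0,0.3,0],[-0.2,0,0.3,0]],
])

```text
time: 15.08
tool_pos: [586.4, 323.7, 518.6]
tcp_rot: [0.174, 1.49, 0.618]
contact_force: [-0.7, 0.2, -0.8]
grip_width: 0.1
```

```bash
python3 - <<'E'
from h import *
plan([415,280,850],115.45)
E
```

```text
tcp [586.4 323.7 518.6] x [ 0.066  0.047 -0.997] y [-0.43   0.903  0.014] z [0.901 0.427 0.079] F [-0.7  0.2 -0.8] w 0.1 t 15.08 q [ 0.38  0.74  0.04  0.03  2.29 -1.62]
shift [-0.3436  0.0388 -0.1468] turn -0.07 |s|mm 376
```

>>> step_arm([
  [[-0.3,0.01,0.3,0],[-0.3,0.01,0.3,0],[-0.3,0.01,0.3,0],[-0.3,0.01,0.3,0],[-0.3,0.01,0.3,0]],
])

```text
time: 15.5
tool_pos: [583.3, 318.1, 534.3]
tcp_rot: [0.143, 1.462, 0.586]
contact_force: [0.3, -0.5, 0.1]
grip_width: 0.4
```

>>> step_arm([
  [[0,0.01,0.3,0],[0,0.01,0.3,0],[0,0.01,0.3,0],[0,0.01,0.3,0],[0,0.01,0.3,0]],
])

```text
time: 15.92
tool_pos: [647.5, 349.4, 464.8]
tcp_rot: [0.127, 1.436, 0.571]
contact_force: [-0.5, -0.4, 0.8]
grip_width: 0.3
```

>>> step_arm([
  [[-0.3,0.01,0.1,0],[-0.3,0.01,0.1,0],[-0.3,0.01,0.1,0],[-0.3,0.01,0.1,0],[-0.3,0.01,0.1,0]],
])

```text
time: 16.33
tool_pos: [591.1, 320.6, 545.8]
tcp_rot: [0.113, 1.407, 0.557]
contact_force: [0.9, 0.9, 0.2]
grip_width: 0.3
```

```bash
python3 - <<'E'
from h import *
plan([415,280,850],115.45)
E
```

```text
tcp [591.1 320.6 545.8] x [ 0.138  0.086 -0.987] y [-0.43   0.903  0.018] z [0.892 0.422 0.162] F [0.9 0.9 0.2] w 0.3 t 16.33 q [ 0.37  0.7   0.04  0.04  2.24 -1.62]
shift [-0.328   0.0447 -0.125 ] turn -0.14 |s|mm 354
```

>>> step_arm([
  [[-0.22,0.01,0.3,0],[-0.22,0.01,0.3,0],[-0.22,0.01,0.3,0],[-0.22,0.01,0.3,0],[-0.22,0.01,0.3,0]],
])

```text
time: 16.75
tool_pos: [599.8, 321.7, 547.3]
tcp_rot: [0.107, 1.381, 0.549]
contact_force: [-0.3, -0.9, -0.1]
grip_width: 0.7
```

>>> step_arm([
  [[-0.22,0.01,0.3,0],[-0.22,0.01,0.3,0],[-0.22,0.01,0.3,0],[-0.22,0.01,0.3,0],[-0.22,0.01,0.3,0]],
])

```text
time: 17.17
tool_pos: [604.1, 321.3, 554.4]
tcp_rot: [0.099, 1.352, 0.542]
contact_force: [0.2, 0.6, 0.1]
grip_width: 0.3
```

>>> step_arm([
  [[-0.2,0.01,0.3,0],[-0.2,0.01,0.3,0],[-0.2,0.01,0.3,0],[-0.2,0.01,0.3,0],[-0.2,0.01,0.3,0]],
])

```text
time: 17.58
tool_pos: [611.1, 322.7, 558.7]
tcp_rot: [0.093, 1.322, 0.536]
contact_force: [-0.0, -0.3, 0.5]
grip_width: 0.5
```

>>> step_arm([
  [[-0.2,0.01,0.3,0],[-0.2,0.01,0.3,0],[-0.2,0.01,0.3,0],[-0.2,0.01,0.3,0],[-0.2,0.01,0.3,0]],
])

```text
time: 18.0
tool_pos: [615.5, 323.0, 566.2]
tcp_rot: [0.088, 1.292, 0.53]
contact_force: [-0.5, 0.1, -0.4]
grip_width: 0.5
```

>>> step_arm([
  [[-0.18,0.01,0.3,0],[-0.18,0.01,0.3,0],[-0.18,0.01,0.3,0],[-0.18,0.01,0.3,0],[-0.18,0.01,0.3,0]],
])

```text
time: 18.42
tool_pos: [622.5, 324.9, 571.0]
tcp_rot: [0.084, 1.262, 0.526]
contact_force: [0.0, 0.1, -0.2]
grip_width: 0.3
```

>>> step_arm([
  [[-0.18,0.01,0.3,0],[-0.18,0.01,0.3,0],[-0.18,0.01,0.3,0],[-0.18,0.01,0.3,0],[-0.18,0.01,0.3,0]],
])

```text
time: 18.83
tool_pos: [626.6, 325.6, 579.0]
tcp_rot: [0.08, 1.231, 0.522]
contact_force: [0.2, -0.2, 0.2]
grip_width: 0.3
```

```bash
python3 - <<'E'
from h import *
plan([415,280,850],115.45)
E
```

```text
tcp [626.6 325.6 579. ] x [ 0.289  0.166 -0.943] y [-0.432  0.902  0.027] z [0.854 0.399 0.332] F [ 0.2 -0.2  0.2] w 0.3 t 18.83 q [ 0.34  0.67  0.04  0.07  2.1  -1.62]
shift [-0.3242  0.0575 -0.109 ] turn -0.38 |s|mm 347
```

>>> step_arm([
  [[-0.15,0.01,0.3,0],[-0.15,0.01,0.3,0],[-0.15,0.01,0.3,0],[-0.15,0.01,0.3,0],[-0.15,0.01,0.3,0]],
])

```text
time: 19.25
tool_pos: [636.2, 329.3, 581.5]
tcp_rot: [0.077, 1.2, 0.519]
contact_force: [0.2, 0.0, -0.1]
grip_width: 0.6
```

>>> step_arm([
  [[-0.15,0.01,0.3,0],[-0.15,0.01,0.3,0],[-0.15,0.01,0.3,0],[-0.15,0.01,0.3,0],[-0.15,0.01,0.3,0]],
])

```text
time: 19.67
tool_pos: [642.5, 331.5, 587.9]
tcp_rot: [0.074, 1.168, 0.515]
contact_force: [-0.4, -0.5, 0.4]
grip_width: 0.5
```

>>> step_arm([
  [[-0.13,0.01,0.3,0],[-0.13,0.01,0.3,0],[-0.13,0.01,0.3,0],[-0.13,0.01,0.3,0],[-0.13,0.01,0.3,0]],
])

```text
time: 20.08
tool_pos: [651.5, 335.3, 591.6]
tcp_rot: [0.072, 1.136, 0.513]
contact_force: [-0.2, 0.2, -0.1]
grip_width: 0.5
```

>>> step_arm([
  [[-0.13,0.01,0.3,0],[-0.13,0.01,0.3,0],[-0.13,0.01,0.3,0],[-0.13,0.01,0.3,0],[-0.13,0.01,0.3,0]],
])

```text
time: 20.5
tool_pos: [657.3, 337.5, 599.1]
tcp_rot: [0.069, 1.103, 0.51]
contact_force: [0.2, -0.4, -0.0]
grip_width: 0.6
```

>>> step_arm([
  [[-0.1,0.01,0.3,0],[-0.1,0.01,0.3,0],[-0.1,0.01,0.3,0],[-0.1,0.01,0.3,0],[-0.1,0.01,0.3,0]],
])

```text
time: 20.92
tool_pos: [669.0, 342.9, 600.4]
tcp_rot: [0.068, 1.071, 0.508]
contact_force: [-0.5, 0.0, 0.7]
grip_width: 0.3
```

>>> step_arm([
  [[-0.1,0.01,0.3,0],[-0.1,0.01,0.3,0],[-0.1,0.01,0.3,0],[-0.1,0.01,0.3,0],[-0.1,0.01,0.3,0]],
])

```text
time: 21.33
tool_pos: [676.8, 346.4, 606.3]
tcp_rot: [0.066, 1.038, 0.506]
contact_force: [-0.5, 0.1, -0.3]
grip_width: 0.8
```

>>> step_arm([
  [[-0.08,0.01,0.3,0],[-0.08,0.01,0.3,0],[-0.08,0.01,0.3,0],[-0.08,0.01,0.3,0],[-0.08,0.01,0.3,0]],
])

```text
time: 21.75
tool_pos: [687.6, 351.5, 609.1]
tcp_rot: [0.064, 1.005, 0.504]
contact_force: [0.1, 0.2, 0.6]
grip_width: 0.2
```

>>> step_arm([
  [[-0.08,0.01,0.3,0],[-0.08,0.01,0.3,0],[-0.08,0.01,0.3,0],[-0.08,0.01,0.3,0],[-0.08,0.01,0.3,0]],
])

```text
time: 22.17
tool_pos: [694.7, 354.7, 616.3]
tcp_rot: [0.063, 0.97, 0.502]
contact_force: [-0.1, -0.0, -1.0]
grip_width: 0.7
```

>>> step_arm([
  [[-0.06,0.01,0.3,0],[-0.06,0.01,0.3,0],[-0.06,0.01,0.3,0],[-0.06,0.01,0.3,0],[-0.06,0.01,0.3,0]],
])

```text
time: 22.58
tool_pos: [704.8, 359.6, 620.1]
tcp_rot: [0.062, 0.937, 0.501]
contact_force: [-0.8, -0.4, 0.4]
grip_width: 0.3
```

```bash
python3 - <<'E'
from h import *
plan([415,260,300],None)
E
```

```text
tcp [704.8 359.6 620.1] x [ 0.52   0.285 -0.806] y [-0.436  0.899  0.036] z [0.735 0.332 0.591] F [-0.8 -0.4  0.4] w 0.3 t 22.58 q [ 0.34  0.67  0.04  0.1   1.8  -1.62]
shift [ 0.079   0.0251 -0.4354] turn 0 |s|mm 443
```

Tilt is 36.3° at azimuth 28.7°, inside the 28–50° window. Moving to the front of the drawer.

>>> step_arm([
  [[0.005,0.002,-0.03,0],[0.011,0.004,-0.064,0],[0.018,0.006,-0.1,0],[0.025,0.008,-0.136,0],[0.031,0.01,-0.17,0]],
])

```text
time: 23.0
tool_pos: [625.4, 332.5, 532.4]
tcp_rot: [0.061, 0.936, 0.501]
contact_force: [0.5, -0.1, 0.6]
grip_width: 0.7
```

>>> step_arm([
  [[0.006,0.002,-0.035,0],[0.012,0.004,-0.07,0],[0.018,0.006,-0.105,0],[0.025,0.008,-0.14,0],[0.031,0.01,-0.17,0]],
])

```text
time: 23.42
tool_pos: [510.1, 293.1, 405.3]
tcp_rot: [0.061, 0.937, 0.501]
contact_force: [-0.0, 0.7, 0.1]
grip_width: 0.7
```

```bash
python3 - <<'E'
from h import *
plan([400,249,150])
plan([400,249,48])
E
```

```text
tcp [510.1 293.1 405.3] x [ 0.52   0.284 -0.806] y [-0.436  0.899  0.036] z [0.735 0.332 0.591] F [-0.   0.7  0.1] w 0.7 t 23.42 q [ 0.34  0.03  1.59  0.12  0.89 -1.72]
shift [ 0.1359 -0.0009 -0.2465] turn 0 |s|mm 281
tcp [510.1 293.1 405.3] x [ 0.52   0.284 -0.806] y [-0.436  0.899  0.036] z [0.735 0.332 0.591] F [-0.   0.7  0.1] w 0.7 t 23.42 q [ 0.34  0.03  1.59  0.12  0.89 -1.72]
shift [ 0.2181 -0.0046 -0.3068] turn 0 |s|mm 376
```

>>> step_arm([
  [[0.015,0,-0.028,0],[0.035,0,-0.063,0],[0.055,0,-0.1,0],[0.073,0,-0.134,0],[0.092,0,-0.168,0]],
])

```text
time: 23.83
tool_pos: [433.0, 262.8, 230.7]
tcp_rot: [0.06, 0.936, 0.5]
contact_force: [0.7, 0.2, -0.7]
grip_width: 0.7
```

>>> step_arm([
  [[0.016,0,-0.028,0],[0.032,0,-0.055,0],[0.044,0,-0.078,0],[0.044,0,-0.078,0],[0.044,0,-0.078,0]],
])

```text
time: 24.25
tool_pos: [402.8, 237.6, 174.3]
tcp_rot: [0.099, 0.963, 0.544]
contact_force: [0.3, 0.7, 1.1]
grip_width: 0.4
```

```bash
python3 - <<'E'
from h import *
plan([400,249,48])
E
```

```text
tcp [402.8 237.6 174.3] x [ 0.489  0.295 -0.821] y [-0.446  0.893  0.056] z [0.75  0.338 0.568] F [0.3 0.7 1.1] w 0.4 t 24.25 q [ 0.26  0.06  2.26  0.62  0.28 -2.31]
shift [ 0.1056  0.0043 -0.07  ] turn 0 |s|mm 127
```

```bash
cat > kin.py <<'E'
import numpy as np
from scipy.optimize import least_squares
D=np.array([[208.1,-481.6,226.1,.342,1.525,1.275],[355.2,-101.6,229.3,.05,1.89,1.2],[441.5,41.9,24.7,.49,1.98,.68],[441,41.6,128,.31,1.88,.96],[442.6,41.5,177.5,.25,1.81,1.09],[502.8,300.4,127.1,.55,1.48,1.12],[503.8,302.6,49.1,.65,1.55,.96],[436.7,205.3,589.4,.31,.58,2.26],[547.5,332.7,520.2,.74,.04,2.38],[368.7,248,675,.45,.04,2.66],[591.1,320.6,545.8,.7,.04,2.24],[626.6,325.6,579,.67,.04,2.1]])
d=78
def fk(p,q2,q3,q5):
    h,L1,L2,L3,r0,o5=p; a,b,c=q2,q2+q3,q2+q3+q5
    return np.array([r0+L1*np.sin(a)+L2*np.sin(b)+L3*np.sin(c)+o5*np.sin(b+np.pi/2)*0,h+L1*np.cos(a)+L2*np.cos(b)+L3*np.cos(c)])
r=np.sqrt(D[:,0]**2+D[:,1]**2-d*d)
f=least_squares(lambda p:(fk(p,*D[:,3:].T)-[r,D[:,2]]).ravel(),[160,400,400,250,0,0])
p=f.x
if __name__=='__main__':
    print(p.round(1),np.abs(f.fun).max().round(1))
    def feas(rr,z,tilt):
        s=np.pi-tilt
        g=lambda q:fk(p,q[0],q[1],s-q[0]-q[1])-[rr,z]
        for x0 in([.3,1.5],):
            u=least_squares(g,x0,bounds=([-.77,.04],[2.02,2.7])); 
            return np.abs(u.fun).max()<2, (s-u.x.sum()).round(2),u.x.round(2)
    for q in(172,140,100,60,0):
        F=np.array([447.8,271.4])+(172-q-8)*np.array([.903,.43]); R=np.hypot(*F); rr=np.sqrt(R*R-d*d)
        for z in(48,70,80):
            print(q,z,rr.round(),[(t,)+tuple(feas(rr,z,np.radians(t))[:2]) for t in(0,10,20,28,34,40)])
E
python3 kin.py
```

```text
[286.6 534.1 383.  441.7 -17.5   0. ] 46.1
172 48 510.0 [(0, np.True_, np.float64(0.8)), (10, np.True_, np.float64(0.51)), (20, np.True_, np.float64(0.2)), (28, np.True_, np.float64(-0.1)), (34, np.True_, np.float64(-0.35)), (40, np.True_, np.float64(-0.66))]
172 70 510.0 [(0, np.True_, np.float64(0.85)), (10, np.True_, np.float64(0.57)), (20, np.True_, np.float64(0.27)), (28, np.True_, np.float64(-0.01)), (34, np.True_, np.float64(-0.26)), (40, np.True_, np.float64(-0.55))]
172 80 510.0 [(0, np.True_, np.float64(0.88)), (10, np.True_, np.float64(0.6)), (20, np.True_, np.float64(0.3)), (28, np.True_, np.float64(0.02)), (34, np.True_, np.float64(-0.22)), (40, np.True_, np.float64(-0.5))]
140 48 542.0 [(0, np.True_, np.float64(0.84)), (10, np.True_, np.float64(0.55)), (20, np.True_, np.float64(0.23)), (28, np.True_, np.float64(-0.05)), (34, np.True_, np.float64(-0.3)), (40, np.True_, np.float64(-0.59))]
140 70 542.0 [(0, np.True_, np.float64(0.89)), (10, np.True_, np.float64(0.61)), (20, np.True_, np.float64(0.3)), (28, np.True_, np.float64(0.02)), (34, np.True_, np.float64(-0.22)), (4
[... 1509 characters left out ...]
loat64(-0.08)), (40, np.True_, np.float64(-0.32))]
0 48 683.0 [(0, np.True_, np.float64(1.06)), (10, np.True_, np.float64(0.75)), (20, np.True_, np.float64(0.42)), (28, np.True_, np.float64(0.14)), (34, np.True_, np.float64(-0.09)), (40, np.True_, np.float64(-0.33))]
0 70 683.0 [(0, np.True_, np.float64(1.11)), (10, np.True_, np.float64(0.79)), (20, np.True_, np.float64(0.47)), (28, np.True_, np.float64(0.19)), (34, np.True_, np.float64(-0.03)), (40, np.True_, np.float64(-0.26))]
0 80 683.0 [(0, np.True_, np.float64(1.13)), (10, np.True_, np.float64(0.81)), (20, np.True_, np.float64(0.49)), (28, np.True_, np.float64(0.22)), (34, np.True_, np.float64(-0.0)), (40, np.True_, np.float64(-0.24))]
```

```bash
sed -i "s/+o5\*np.sin(b+np.pi\/2)\*0,h/+o5*np.cos(b),h/; s/+L3\*np.cos(c)\])/+L3*np.cos(c)-o5*np.sin(b)])/; s/z in(48,70,80)/z in(50,75)/; s/in(0,10,20,28,34,40)/in(0,10,20,28,34)/; s/tuple(feas(rr,z,np.radians(t))\[:2\])/(float(feas(rr,z,np.radians(t))[1]),)/" kin.py
python3 kin.py; python3 - <<'E'
from kin import *
print(f.fun.reshape(2,-1).round(0))
E
```

```text
[ 2.260e+02  5.065e+02  3.806e+02  3.209e+02 -4.000e-01  4.610e+01] 2.9
172 50 510.0 [(0, 0.83), (10, 0.57), (20, 0.28), (28, 0.03), (34, -0.18)]
172 75 510.0 [(0, 0.89), (10, 0.64), (20, 0.36), (28, 0.11), (34, -0.09)]
140 50 542.0 [(0, 0.88), (10, 0.61), (20, 0.33), (28, 0.08), (34, -0.12)]
140 75 542.0 [(0, 0.94), (10, 0.68), (20, 0.4), (28, 0.15), (34, -0.04)]
100 50 582.0 [(0, 0.94), (10, 0.67), (20, 0.38), (28, 0.14), (34, -0.06)]
100 75 582.0 [(0, 0.99), (10, 0.73), (20, 0.45), (28, 0.21), (34, 0.01)]
60 50 622.0 [(0, 1.01), (10, 0.73), (20, 0.44), (28, 0.2), (34, 0.01)]
60 75 622.0 [(0, 1.06), (10, 0.79), (20, 0.5), (28, 0.26), (34, 0.07)]
0 50 683.0 [(0, 1.11), (10, 0.83), (20, 0.54), (28, 0.29), (34, 0.1)]
0 75 683.0 [(0, 1.16), (10, 0.88), (20, 0.59), (28, 0.35), (34, 0.16)]
[[ 1.  3. -1. -1. -1.  2. -2. -0. -0. -0.  0. -0.]
 [ 1.  1.  1.  1. -1. -0. -2.  2. -3.  0.  1. -1.]]
```

>>> step_arm([
  [[0.03,0,-0.02,0],[0.06,0,-0.042,0],[0.09,0,-0.062,0],[0.098,0,-0.068,0],[0.098,0,-0.068,0]],
])

```text
time: 24.67
tool_pos: [412.2, 215.0, 115.8]
tcp_rot: [0.176, 0.983, 0.63]
contact_force: [0.9, -0.3, 0.6]
grip_width: 0.3
```

```bash
python3 - <<'E'
from h import *
plan([405,250,60])
E
```

```text
tcp [412.2 215.  115.8] x [ 0.448  0.327 -0.832] y [-0.462  0.881  0.097] z [0.765 0.341 0.546] F [ 0.9 -0.3  0.6] w 0.3 t 24.67 q [ 0.13  0.2   2.33  1.29  0.28 -3.11]
shift [ 0.0547  0.0287 -0.024 ] turn 0 |s|mm 66
```

The wrist is routing round its singularity (q4 = 1.29) and joint 6 has reached its limit. A half turn about the tool axis frees it.

>>> step_arm([
  [[0,0,0,7],[0,0,0,14],[0,0,0,21],[0,0,0,28],[0,0,0,35]],
])

```text
time: 25.08
tool_pos: [413.7, 215.6, 117.1]
tcp_rot: [0.791, 0.981, 0.628]
contact_force: [-0.3, -0.8, -0.4]
grip_width: 0.7
```

>>> step_arm([
  [[0,0,0,7],[0,0,0,14],[0,0,0,21],[0,0,0,28],[0,0,0,35]],
])

```text
time: 25.5
tool_pos: [415.3, 216.2, 118.4]
tcp_rot: [1.406, 0.978, 0.627]
contact_force: [-0.9, 0.2, 0.7]
grip_width: 0.0
```

>>> step_arm([
  [[0,0,0,7],[0,0,0,14],[0,0,0,21],[0,0,0,28],[0,0,0,35]],
])

```text
time: 25.92
tool_pos: [416.8, 216.9, 119.7]
tcp_rot: [2.021, 0.976, 0.625]
contact_force: [-0.3, -0.6, -0.2]
grip_width: 0.3
```

>>> step_arm([
  [[0,0,0,7],[0,0,0,14],[0,0,0,21],[0,0,0,28],[0,0,0,35]],
])

```text
time: 26.33
tool_pos: [418.4, 217.5, 121.0]
tcp_rot: [2.636, 0.973, 0.623]
contact_force: [0.1, -0.7, 0.7]
grip_width: 0.5
```

>>> step_arm([
  [[0,0,0,7],[0,0,0,14],[0,0,0,21],[0,0,0,28],[0,0,0,35]],
])

```text
time: 26.75
tool_pos: [419.9, 218.2, 122.3]
tcp_rot: [-3.032, 0.971, 0.622]
contact_force: [0.4, -0.5, 0.2]
grip_width: 0.1
```

```bash
python3 - <<'E'
from h import *
plan([405,250,60])
E
```

```text
tcp [419.9 218.2 122.3] x [ 0.459  0.329 -0.825] y [ 0.505 -0.861 -0.062] z [-0.731 -0.389 -0.561] F [ 0.4 -0.5  0.2] w 0.1 t 26.75 q [0.13 0.2  2.31 1.27 0.28 0.01]
shift [ 0.0551 -0.031   0.0335] turn 0 |s|mm 72
```

>>> step_arm([
  [[0.014,-0.008,0.008,0],[0.028,-0.016,0.017,0],[0.042,-0.024,0.026,0],[0.055,-0.031,0.0335,0],[0.055,-0.031,0.0335,0]],
])

```text
time: 27.17
tool_pos: [409.1, 248.8, 68.5]
tcp_rot: [-3.018, 0.959, 0.636]
contact_force: [0.4, 0.9, 0.1]
grip_width: 0.1
```

```bash
python3 - <<'E'
from h import *
plan([405,250,60])
E
```

```text
tcp [409.1 248.8  68.5] x [ 0.462  0.341 -0.819] y [ 0.509 -0.858 -0.071] z [-0.726 -0.384 -0.57 ] F [0.4 0.9 0.1] w 0.1 t 27.17 q [ 0.23  0.36  2.37  2.19  0.28 -0.85]
shift [ 0.0055 -0.0026  0.0073] turn 0 |s|mm 10
```

The arm went round and reached the pre-push pose with the tilt at 35°. Now pushing along the drawer axis in small calls.

>>> step_arm([
  [[0.009,0.001,-0.003,0],[0.016,0.002,-0.009,0],[0.021,0.003,-0.015,0],[0.025,0.0035,-0.019,0],[0.028,0.004,-0.023,0]],
])

```text
time: 27.58
tool_pos: [441.0, 262.4, 56.2]
tcp_rot: [-3.015, 0.952, 0.641]
contact_force: [-1.8, -0.2, 2.1]
grip_width: 0.7
```

```bash
cat >> h.py <<'E'
def push(dist,z):
    o=bot.get_obs(); e=np.array([.903,.43]); t=o['tool_pos']; r=t[:2]-[447.8,271.4]
    along=r@e; lat=r@[-e[1],e[0]]
    n=np.array([447.8,271.4])+(along+dist)*e
    print('along',along.round(1),'lat',lat.round(1)); plan([n[0],n[1],z])
E
python3 - <<'E'
from h import *
push(20,56)
E
```

```text
along -10.0 lat -5.2
tcp [441.  262.4  56.2] x [ 0.465  0.347 -0.815] y [ 0.511 -0.857 -0.073] z [-0.723 -0.382 -0.575] F [-1.8 -0.2  2.1] w 0.7 t 27.58 q [ 0.25  0.43  2.3   2.21  0.28 -0.86]
shift [ 0.0121 -0.0032 -0.0164] turn 0 |s|mm 21
```

>>> step_arm([
  [[0.004,0,-0.005,0],[0.009,0,-0.013,0],[0.014,0,-0.02,0],[0.019,0,-0.027,0],[0.023,0,-0.033,0]],
])

```text
time: 28.0
tool_pos: [474.3, 278.3, 49.7]
tcp_rot: [-3.003, 0.936, 0.656]
contact_force: [-2.4, -0.0, 1.8]
grip_width: 1.0
```

```bash
python3 - <<'E'
from h import *
push(40,56)
E
```

```text
along 26.9 lat -5.1
tcp [474.3 278.3  49.7] x [ 0.47   0.362 -0.805] y [ 0.516 -0.853 -0.082] z [-0.716 -0.377 -0.587] F [-2.4 -0.   1.8] w 1.0 t 28.0 q [ 0.25  0.49  2.22  2.16  0.28 -0.8 ]
shift [ 0.0188 -0.0016 -0.0362] turn 0 |s|mm 41
```

>>> step_arm([
  [[0.003,0,-0.006,0],[0.008,0,-0.014,0],[0.012,0,-0.022,0],[0.016,0,-0.029,0],[0.019,-0.001,-0.036,0]],
])

```text
time: 28.42
tool_pos: [506.7, 293.3, 48.6]
tcp_rot: [-2.985, 0.919, 0.678]
contact_force: [-1.5, -1.3, -0.6]
grip_width: 0.4
```

```bash
python3 - <<'E'
from h import *
push(40,56)
E
```

```text
along 62.6 lat -5.6
tcp [506.7 293.3  48.6] x [ 0.473  0.381 -0.795] y [ 0.523 -0.847 -0.095] z [-0.709 -0.371 -0.599] F [-1.5 -1.3 -0.6] w 0.4 t 28.42 q [ 0.26  0.53  2.14  2.04  0.28 -0.67]
shift [ 0.0186 -0.0019 -0.0366] turn 0 |s|mm 41
```

>>> step_arm([
  [[0.003,0,-0.006,0],[0.008,0,-0.014,0],[0.012,-0.001,-0.022,0],[0.016,-0.001,-0.03,0],[0.019,-0.002,-0.037,0]],
])

```text
time: 28.83
tool_pos: [540.4, 309.0, 51.1]
tcp_rot: [-2.962, 0.905, 0.707]
contact_force: [-2.6, -0.9, -1.5]
grip_width: 0.7
```

```bash
python3 - <<'E'
from h import *
push(40,56)
E
```

```text
along 99.7 lat -5.9
tcp [540.4 309.   51.1] x [ 0.469  0.401 -0.787] y [ 0.532 -0.839 -0.11 ] z [-0.705 -0.367 -0.607] F [-2.6 -0.9 -1.5] w 0.7 t 28.83 q [ 0.26  0.56  2.04  1.84  0.28 -0.46]
shift [ 0.021  -0.0015 -0.0349] turn 0 |s|mm 41
```

>>> step_arm([
  [[0.003,0,-0.005,0],[0.006,0,-0.01,0],[0.009,-0.001,-0.016,0],[0.013,-0.001,-0.021,0],[0.016,-0.001,-0.026,0]],
])

```text
time: 29.25
tool_pos: [566.3, 321.9, 52.9]
tcp_rot: [-2.948, 0.901, 0.725]
contact_force: [-2.0, -0.6, -1.5]
grip_width: 0.4
```

```bash
python3 - <<'E'
from h import *
push(40,56)
s=cap('scene'); u,v=proj(s,[[560,320,120]])[0].astype(int); print(u,v)
save(s['color'][max(0,v-95):v+85,max(0,u-110):u+130],'p8.png',3)
E
```

```text
along 128.7 lat -5.4
tcp [566.3 321.9  52.9] x [ 0.465  0.412 -0.784] y [ 0.537 -0.835 -0.12 ] z [-0.704 -0.366 -0.609] F [-2.  -0.6 -1.5] w 0.4 t 29.25 q [ 0.26  0.59  1.96  1.67  0.28 -0.28]
shift [ 0.0224 -0.0006 -0.0338] turn 0 |s|mm 41
191 228
```

View pics/p8.png

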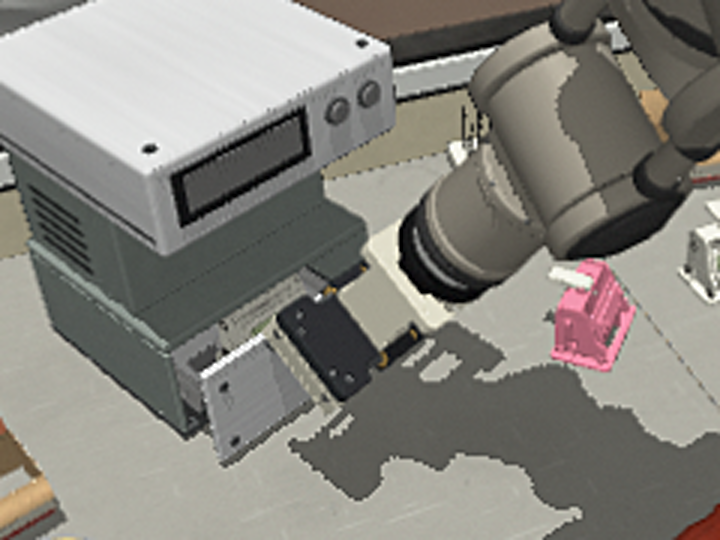

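The drawer is about two thirds in. The unit is visible behind the front at (270,315), and the gripper and wrist are well clear of the head edge. I'll keep going more slowly.

>>> step_arm([
  [[0.002,0,-0.004,0],[0.005,0,-0.008,0],[0.008,0,-0.012,0],[0.01,0,-0.016,0],[0.012,0,-0.019,0]],
])

```text
time: 29.72
tool_pos: [587.1, 332.6, 55.4]
tcp_rot: [-2.941, 0.899, 0.732]
contact_force: [-1.5, -2.0, -1.3]
grip_width: 0.8
```

```bash
python3 - <<'E'
from h import *
push(10,54)
E
```

```text
along 152.1 lat -4.6
tcp [587.1 332.6  55.4] x [ 0.463  0.416 -0.782] y [ 0.54  -0.833 -0.124] z [-0.703 -0.365 -0.61 ] F [-1.5 -2.  -1.3] w 0.8 t 29.72 q [ 0.27  0.61  1.9   1.52  0.28 -0.12]
shift [ 0.0079 -0.0031 -0.0072] turn 0 |s|mm 11
```

>>> step_arm([
  [[0.001,0,-0.001,0],[0.002,0,-0.003,0],[0.003,0,-0.004,0],[0.004,0,-0.0055,0],[0.005,0,-0.007,0]],
])

```text
time: 30.13
tool_pos: [593.8, 336.3, 55.1]
tcp_rot: [-2.94, 0.9, 0.734]
contact_force: [-0.6, -3.1, 0.6]
grip_width: 0.3
```

>>> step_arm([
  [[0.001,0,-0.001,0],[0.0015,0,-0.002,0],[0.002,0,-0.003,0],[0.003,0,-0.004,0],[0.0035,0,-0.005,0]],
])

```text
time: 30.55
tool_pos: [598.1, 339.0, 54.9]
tcp_rot: [-2.938, 0.902, 0.735]
contact_force: [-11.0, -9.7, 7.0]
grip_width: 0.1
```

```bash
python3 - <<'E'
from h import *
push(5,55)
E
```

```text
along 164.8 lat -3.6
tcp [598.1 339.   54.9] x [ 0.46   0.416 -0.784] y [ 0.539 -0.833 -0.125] z [-0.705 -0.365 -0.608] F [-11.   -9.7   7. ] w 0.1 t 30.55 q [ 0.27  0.62  1.86  1.43  0.28 -0.02]
shift [ 0.0036 -0.0029 -0.0042] turn 0 |s|mm 6
```

>>> step_arm([
  [[0.0004,0,-0.0006,0],[0.0008,0,-0.0012,0],[0.0012,0,-0.0018,0],[0.0015,0,-0.0022,0],[0.0015,0,-0.0022,0]],
])

```text
time: 30.97
tool_pos: [598.4, 339.1, 54.7]
tcp_rot: [-2.937, 0.904, 0.736]
contact_force: [-16.5, -14.4, 12.6]
grip_width: 0.3
```

```bash
python3 - <<'E'
from h import *
push(0,55)
c,s=np.cos(np.radians(25.4)),np.sin(np.radians(25.4)); H=np.array([676.5,385.8])
for n in('scene','top','wrist'):
    cc=cap(n); P=cloud(cc); d=P[...,:2]-H; X=d@[c,s]-31; Y=d@[-s,c]
    if n=='top':continue
    for y0,y1 in((-95,-55),(-40,40),(55,95)):
        m=(Y>y0)&(Y<y1)&(X<-85)&(X>-180)&(P[...,2]>20)&(P[...,2]<85); print(n,y0,m.sum(),np.percentile(X[m],[10,50,90]).round(1) if m.sum() else '')
sc=load('scene'); u,v=proj(sc,[[590,335,90]])[0].astype(int)
A=cv2.resize(sc['color'][v-60:v+60,u-80:u+80],(533,400),interpolation=cv2.INTER_CUBIC)
save(A,'p9.png')
E
```

```text
along 165.1 lat -3.6
tcp [598.4 339.1  54.7] x [ 0.458  0.415 -0.786] y [ 0.539 -0.833 -0.125] z [-0.707 -0.366 -0.605] F [-16.5 -14.4  12.6] w 0.3 t 30.97 q [ 0.28  0.63  1.86  1.41  0.28 -0.01]
shift [ 0.0004 -0.0036 -0.0003] turn 0 |s|mm 4
scene -95 0 
scene -40 84 [-114.4 -113.2 -111.8]
scene 55 341 [-114.7 -113.2 -112. ]
wrist -95 1805 [-113.9 -113.5 -113.3]
wrist -40 531 [-129.8 -122.6 -114.1]
wrist 55 1186 [-114.4 -113.8 -113.4]
```

View pics/p9.png

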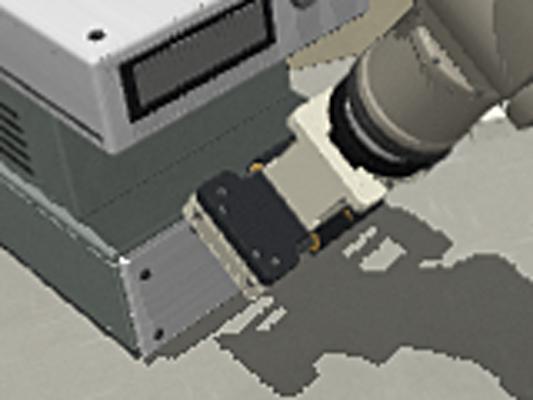

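The drawer is shut: the face measures −113.5 mm in tester x, against about −115 expected, and the force rose sharply at the stop. Backing off, then checking that it holds.

>>> step_arm([
  [[-0.006,-0.001,0.008,0],[-0.015,-0.003,0.02,0],[-0.025,-0.005,0.033,0],[-0.035,-0.007,0.046,0],[-0.045,-0.009,0.06,0]],
])

```text
time: 31.53
tool_pos: [530.3, 305.9, 55.3]
tcp_rot: [-2.938, 0.903, 0.735]
contact_force: [-0.2, -0.7, 0.5]
grip_width: 0.4
```

>>> step_arm([
  [[-0.01,0,0.015,0],[-0.02,0,0.03,0],[-0.03,0,0.04,0],[-0.03,0,0.04,0],[-0.03,0,0.04,0]],
])

```text
time: 31.95
tool_pos: [488.8, 278.9, 55.0]
tcp_rot: [-2.938, 0.902, 0.735]
contact_force: [-0.2, 0.2, 0.6]
grip_width: 0.4
```

```bash
python3 - <<'E'
from h import *
push(0,55)
c,s=np.cos(np.radians(25.4)),np.sin(np.radians(25.4)); H=np.array([676.5,385.8])
for n in('scene','wrist'):
    cc=cap(n); P=cloud(cc); d=P[...,:2]-H; X=d@[c,s]-31; Y=d@[-s,c]
    for y0,y1 in((-95,-55),(-40,40),(55,95)):
        m=(Y>y0)&(Y<y1)&(X<-85)&(X>-180)&(P[...,2]>20)&(P[...,2]<85); print(n,y0,m.sum(),np.percentile(X[m],[10,50,90]).round(1) if m.sum() else '')
w=load('wrist');sc=load('scene')
save(np.hstack([cv2.resize(w['color'],(400,300)),cv2.resize(sc['color'],(400,300))]),'p10.png')
E
```

```text
along 40.2 lat -10.9
tcp [488.8 278.9  55. ] x [ 0.46   0.415 -0.785] y [ 0.539 -0.833 -0.125] z [-0.706 -0.365 -0.607] F [-0.2  0.2  0.6] w 0.4 t 31.95 q [ 0.2   0.5   2.19  1.99  0.35 -0.68]
shift [ 0.0019 -0.0107 -0.0003] turn 0 |s|mm 11
scene -95 248 [-114.5 -113.1 -111.7]
scene -40 546 [-114.5 -113.3 -111.9]
scene 55 339 [-114.7 -113.4 -111.9]
wrist -95 3911 [-114.6 -113.7 -113. ]
wrist -40 6157 [-114.5 -113.8 -113.2]
wrist 55 2802 [-114.8 -114.  -113.3]
```

View pics/p10.png

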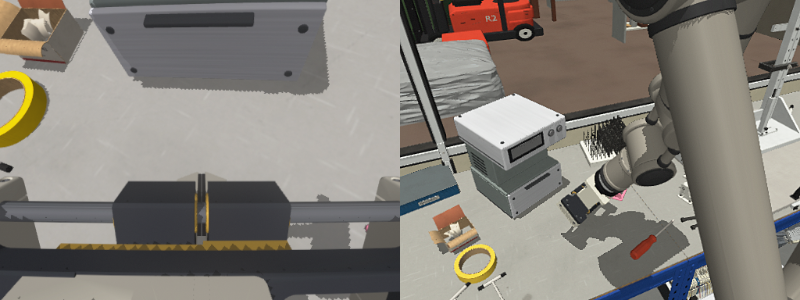

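The face is unchanged after release (−113.3 to −114.0 across its width), so the detent holds, and the gripper is free with about 0.5 N at the wrist. Handing in.

```bash
python3 -c "
from plant import bot
print(bot.close_job())"
```

```text
the job is handed in; nothing more can be done
None
```

The job is handed in at about 32 s of the 67 s allowed. The unit whose lever stood up (lever tip about 82 mm high, the others about 60 mm) is in the pin nest, facing the same way as the drawer front. Its lever is down flat, and the drawer is home at its detent.

**How it was done:** the moves can only turn the tool about its own axis. I got the forward tilt for the push (35–38°) from repeated out-of-reach pulls plus a half turn to free joint 6.

**Last checks:**
- **Unit:** it went down over the pins without resistance, and the picture afterwards showed it inside all six pins. My numeric check of its base outline picked up the pins as well, so it told me nothing.
- **Lever:** it stopped at 81.7 mm above the bench with 8 N, against 82 mm expected. The top camera later read 61–62 mm above the underside, against 58 nominal; that camera read the finished units at 60–61 mm above the bench.
- **Drawer:** its face measured −113.3 to −114.0 mm in tester x after I let go, the same as at the stop and within 2 mm of the expected −115. It did not spring back.
- **Forces:** the push took 2–3 N, rising to about 22 N horizontally (25 N in all) at the stop. The wrist reading touched about 61 N once, in free space, when a joint reached its limit during the tilt attempt. That is under the 120 N limit.
- **Not measured again:** I did not re-measure the two finished units or the pink one at the end. No move went near them.

The cameras disagreed with each other by 3–5 mm, mainly in y, so I used the wrist camera for the grasp and the placing.

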